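# Clear the solar-cell measuring bench

### The job

Clear the bench after the measurements: lift each hanging sample carrier off its hook and stand it upright in the blue storage box, lay the hand tools (screwdriver, spanner, pliers) in the black tray and the stationery (marker and stapler) in the orange tray, lying down fully inside. Never tip a sample carrier over, and leave the mouse, the bottle and the white box where they are. Not every loose item is there each time; clear whatever there is.

Things in the scene. Friction and masses are not known exactly. Their poses are not given: they have to be found in the camera images.
- tray_tools: black plastic tray, the TOOL tray, fixed to the bench: 200 mm (x) by 180 mm (y) outside, 50 mm high, walls and floor 5 mm thick, open on top. Origin at the centre of its underside, z up, x and y along its sides.
- tray_desk: orange plastic tray, the STATIONERY tray, same size and build as the black one, fixed. Origin at the centre of its underside, z up, x and y along its sides.
- hook_stand: fixed stand, 135 x 180 mm base, two steel hooks at y = -65 and +65 mm pointing to its -x (towards the robot). Origin on the bench below where the carriers hang. Arms 8 mm thick along x, from posts at x = +95 to x = -18 mm, top 165 mm up; upturned tip at the end, 175 mm up, nothing higher. To free a carrier lift it 12 to 38 mm (25 is good), then move it 40 mm or more to the stand's -x.
- carrier_box: fixed blue storage box, 40 mm (x) by 232 mm (y), 75 mm high, floor 6 mm, walls 4 mm, open on top. Origin at the centre of its underside, z up. Two bays side by side, centred at y = -57 and +57 mm, each 32 mm (x) by 110 mm (y) inside. A carrier stands in a bay on its lower edge, its y along the box's y (either way round), and may lean on a wall.
- screwdriver: TOOL: screwdriver, 150 mm long; red square-section handle 24 x 24 mm from x = -75 to 0, steel shaft 8 mm thick from x = 0 to +75 mm. Balance point and good grip at x = -30 mm, across y. Origin at mid-length and mid-thickness; x along its length, z up as it lies; it starts lying on the bench and does not roll easily.
- spanner: TOOL: bright steel open-end spanner, 153 mm long, 10 mm thick, shank 14 mm wide, heads up to 26 mm wide. Grip the shank at x = 0, across y. Origin at mid-length and mid-thickness; x along its length, z up as it lies; it starts lying on the bench and does not roll easily.
- pliers: TOOL: closed long-nose pliers, 145 mm long, 14 mm thick; blue handles towards -x (up to 38 mm wide over both), dark steel joint 24 mm wide from x = -3 to +27 mm, nose to +x. Grip the joint at x = +8 mm, across y. Origin at mid-length and mid-thickness; x along its length, z up as it lies; it starts lying on the bench and does not roll easily.
- marker: STATIONERY: white marker with green cap (towards +x), 130 mm long, square section 18 x 18 mm with rounded edges. Grip at x = 0, across y. Origin at mid-length and mid-thickness; x along its length, z up as it lies; it starts lying on the bench and does not roll easily.
- stapler: STATIONERY: desk stapler, black base and blue top arm, 120 mm long, 30 mm wide, 42 mm high. Grip at x = 0, across y. Origin at mid-length and mid-thickness; x along its length, z up as it lies; it starts lying on the bench and does not roll easily.
- mouse: bystander: black computer mouse, 105 x 60 x 32 mm. Origin at the centre of its underside.
- wash_bottle: bystander: clear bottle with white cap, 60 mm across, 150 mm high, standing. Origin at the centre of its underside.
- sample_box: bystander: white box 60 x 60 x 45 mm. Origin at the centre of its underside.
- carrier_a: aluminium sample carrier with a dark blue cell, hung on the hook at y = -65 mm; 90 mm wide (y), 160 tall (z), 6 thick (x). Origin: centre of lower edge, 60 mm above the bench when hung; z up. Plate z = 0 to 55 mm; window 66 wide, z = 55 to 105, hook passes through; top bar 10 thick, z = 105 to 115; yellow tab z = 115 to 160, 24 wide, 10 thick: pinch it across x at z = 145. Keep it upright.
- carrier_b: aluminium sample carrier with a dark blue cell, hung on the hook at y = +65 mm; 90 mm wide (y), 160 tall (z), 6 thick (x). Origin: centre of lower edge, 60 mm above the bench when hung; z up. Plate z = 0 to 55 mm; window 66 wide, z = 55 to 105, hook passes through; top bar 10 thick, z = 105 to 115; yellow tab z = 115 to 160, 24 wide, 10 thick: pinch it across x at z = 145. Keep it upright.

How it is judged:
By the outcome, as a careful person would: the job done as asked, in the order asked, and still so for the second after the job is handed in, with the robot touching nothing.
Of screwdriver, spanner, pliers, marker, stapler only 4 to 5 are there at a start; the rules pass over those that are not, and their reading is None.
At some moment in a run one of screwdriver, spanner, pliers, marker, stapler may be knocked a few centimetres aside while the robot is not near it.
It also fails if it takes over 192 s, if anything falls off the work surface, if the arm or the gripper's body presses on something with over 40 N, if the wrist force passes 120 N, or if a joint passes its speed limit or range.

### The arm

A 7-joint arm with a two-finger parallel gripper is mounted at the origin on the work surface. World frame = base frame: x ahead of the robot, y to its left, z up, the work surface at z = 0. Lengths are in m, angles in rad, forces in N, time in s.
With the tool pointing down it reaches from about 0.425 to 0.875 m from the base axis. Payload 8.4 kg.
Tool frame: the origin (TCP) lies at the very end of the fingers, on their centre line; the grasp point (between the pads) lies 19 mm behind it (tcp_to_grasp is the distance from the TCP to the grasp point, in m); z points along the fingers, y is the line along which they close (so a half turn about z gives the same grasp; the last joint's range is limited). The gripper opens to 85 mm and grips with 20 to 120 N. Pads are 22 mm wide; open, the fingers measure 114 mm over their backs; the gripper's body (76 mm by 85 mm) begins 54 mm behind the grasp point. The pads swing forward as they close: fully open they stand 13 mm farther back than shut.
Start: joints at [-1.246, 0.333, 0.04, 1.465, -0.013, 1.343, -0.059], TCP at [0.267, 0.592, 0.231] pointing down, gripper open.
Joint ranges: [-2.58, 2.58], [-0.38, 2.09], [-1.3, 1.39], [0.25, 2.4], [-1.5, 4.64], [0.08, 2.09], [-2.65, 2.65]. Speed limits (rad/s): [2.22, 2.22, 2.79, 2.79, 3.14, 3.14, 3.14].

### API

Orientations are given as a unit quaternion [w, x, y, z].
In Python, from bench import read_state, read_camera, sign_off, spot_in, place_of, tcp_to_grasp gives the robot as it stands.
- The arm moves only by the shell command python3 -m pendant 'ROWS' [FORCE]. ROWS is JSON, a list of rows, each a list of 3 entries, a list of its own where there are three numbers: the shift along the tool's x, y, z normalised to -1 to 1, where 1 is 1000 mm, then the turn, a rotation vector about the tool's x, y, z normalised to -1 to 1, where 1 is 2 pi rad, then the opening, from 0 (shut) to 1 (fully open). In form: [[[tx, ty, tz], [rx, ry, rz], gripper], ...]. A call has 1 to 5 rows; each row is the pose to reach, as a shift and turn from the pose commanded when the call began, along the tool's axes at that moment, turning the shorter way round; what a row does not reach only later rows make up. A row lasts 1/10 s, in which the tool goes at most 50 mm and 8.59 degrees, less where a joint would pass 70% of its speed; a pose out of reach is approached as far as the arm can. A call with a number of a shift or a turn outside -1 to 1 is refused whole. A call with a gripper value outside its range is refused whole. The fingers move at their own pace and stop on an object; FORCE is the grip in N (left out, the last holds). Time passes only in rows, so rows that repeat a pose let the fingers close. It gives the time, the measured TCP pose, the force, the opening and the grip force at its end, in the units of the state.
- read_state(): the state, without advancing time (a new reading comes with each control period).
- read_camera(name): name is "side" or "top" or "wrist"; returns a dict with "image" (420x560x3 uint8, red, green, blue), "mtx" (3x3 intrinsics, pixels), "pose" (4x4, takes a point from camera to world coordinates); the wrist camera has in their place "mount" (4x4, takes a point from camera to tool coordinates, whose origin is the TCP and whose axes are the flange's). Camera axes: x right, y down, z forward; pixel columns grow to the right and rows downward; lengths in m; the calibration is good to about 2 mm. The wrist camera is an equidistant fisheye: a pixel r from the principal point sees the ray r / f radians off the axis. A picture is of the moment at which its call begins: read the wrist's pose just before it. There is no depth.
- sign_off(): hands the job in; it is judged then, once.
Trained networks look in a picture, given as the dict that the camera call returned (one of the last four; its "shot" number tells which), for a name from the list of things; names that differ only in an ending like _2 or _b are one class to them, and where a whole thing is asked for, a point or a joint stands for the part that bears it (a point fixed in the world has none). Each returns a list of dicts, best first, with "confidence" (0 to 1); they miss things now and then, are a little off and sometimes report something else, mostly with a low value. They report only what shows in the picture. A call takes as long as a camera call.
- spot_in(thing, picture): "bbox" ([left, top, right, bottom] in pixels, round what is visible of it).
- place_of(thing, picture): "pixel" ([row, column] in pixels: a listed point, or the origin of a listed thing).
The state is a dict: "clock": time; "joints": joint angles; "joint_vel": joint speeds; "joint_torque": joint torques, N m; "tcp_pos": TCP position; "eef_rot": TCP orientation; "ft_force": force on the tool from outside, world axes, zero at the start; "ft_torque": the same for the moment, N m; "width": finger opening in m; "grasp_force": force on a finger pad.
Only numpy, scipy, OpenCV 4.12 (cv2) and the standard library are available. Lean on these libraries where they do the work, as an engineer would, in place of code of your own. Each camera call takes 0.05 s, during which the arm holds its last target. There are 200 camera calls.

## Working session

There is one attempt and no reset: what is moved stays moved. The work goes in short steps, Python scripts to look and compute and a shell command to move; the robot and the scene stay as the last step left them, time stands still between calls to the robot, and variables do not carry over. Pictures are saved under pics/ and viewed, at most 14 in all, crops included, and the job is handed in when it is done.

```bash
mkdir -p pics; ls; python3 - <<'E'
from bench import *
import cv2,pickle
s=read_state(); print({k:s[k] for k in ('clock','tcp_pos','eef_rot','width','ft_force')}, tcp_to_grasp)
d={}
for n in ('side','top'):
    p=read_camera(n); d[n]=p; cv2.imwrite(f'pics/{n}0.png',p['image'][:,:,::-1]); print(n,p['mtx'].tolist(),p['pose'].round(4).tolist())
    for t in 'tray_tools tray_desk hook_stand carrier_box screwdriver spanner pliers marker stapler mouse wash_bottle sample_box carrier_a'.split():
        print(t,[(list(map(int,r['pixel'])),round(r['confidence'],2)) for r in place_of(t,p)[:3]])
print(read_camera('wrist')['mount'].round(4).tolist(), read_camera('wrist')['mtx'].tolist(),read_state()['clock'])
E
```

```text
pics
{'clock': 0.0, 'tcp_pos': array([0.26713583, 0.59204923, 0.23038779]), 'eef_rot': array([-1.23945096e-04,  2.10341039e-01,  9.77627708e-01, -8.34377679e-04]), 'width': 0.08555890488660384, 'ft_force': array([-0.05832143, -0.54025077,  0.70386921])} 0.0187
side [[387.84267237600073, 0.0, 278.36965292008585], [0.0, 387.84267237600073, 207.0310105862928], [0.0, 0.0, 1.0]] [[-0.9351, -0.264, 0.2364, 0.3863], [-0.3541, 0.7212, -0.5954, 0.5981], [-0.0133, -0.6404, -0.7679, 0.8467], [0.0, 0.0, 0.0, 1.0]]
tray_tools [([387, 280], 0.64)]
tray_desk [([144, 368], 0.61)]
hook_stand [([257, 246], 0.97), ([194, 347], 0.35)]
carrier_box [([184, 286], 0.71), ([268, 236], 0.2)]
screwdriver [([267, 322], 0.71)]
spanner [([194, 346], 0.85)]
pliers []
marker [([218, 343], 0.64)]
stapler [([237, 333], 0.72)]
mouse [([129, 311], 0.72)]
wash_bottle [([354, 198], 0.73)]
sample_box [([212, 219], 0.78), ([147, 368], 0.66)]
carrier_a [([268, 236], 0.83), ([224, 257], 0.77)]
top [[448.58014338822863, 0.0, 280.3296285979131], [0.0, 448.58014338822863, 207.12465305939315], [0.0, 0.0, 1.0]] [[-0.026, -0.9821, 0.1863, 0.3838], [-0.9995, 0.0226, -0.0203, 0.0146], [0.0157, -0.1868, -0.9823, 1.3163], [0.0, 0.0, 0.0, 1.0]]
tray_tools [([263, 142], 0.95)]
tray_desk [([262, 406], 0.7)]
hook_stand [([200, 229], 0.64)]
carrier_box [([201, 326], 0.8)]
screwdriver [([260, 246], 0.62)]
spanner [([260, 340], 0.58)]
pliers [([259, 214], 0.74), ([258, 338], 0.45)]
marker [([261, 307], 0.79), ([201, 142], 0.18)]
stapler [([261, 277], 0.64)]
mouse [([192, 413], 0.59), ([263, 143], 0.45)]
wash_bottle [([203, 144], 0.92)]
sample_box [([197, 254], 0.73), ([155, 272], 0.72)]
carrier_a [([198, 207], 0.81)]
[[-0.0012, -0.9535, -0.3013, 0.0775], [1.0, -0.0011, -0.0006, -0.0006], [0.0002, -0.3013, 0.9535, -0.1418], [0.0, 0.0, 0.0, 1.0]] [[325.19226210127806, 0.0, 279.04001571006637], [0.0, 325.19226210127806, 211.26371605952798], [0.0, 0.0, 1.0]] 1.5
```

View pictures.

View pics/top0.png

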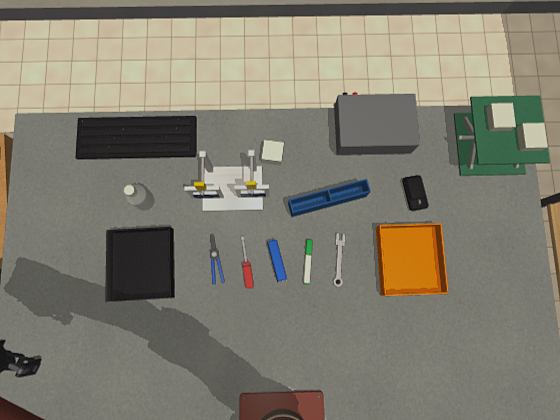

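View pics/side0.png

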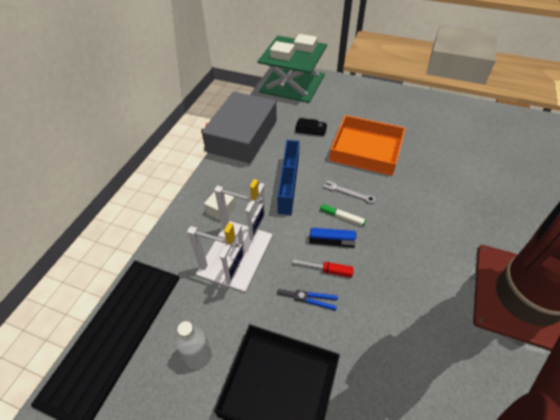

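```bash
cat > h.py <<'E'
from bench import *
import numpy as np, cv2, time
from scipy.spatial.transform import Rotation as Ro
def R(q): return Ro.from_quat([q[1],q[2],q[3],q[0]])
def shot(name):
    s=read_state(); p=read_camera(name); p['fish']=name=='wrist'
    if p['fish']:
        T=np.eye(4); T[:3,:3]=R(s['eef_rot']).as_matrix(); T[:3,3]=s['tcp_pos']; p['pose']=T@p['mount']
    return p
def ray(p,rc):
    r,c=rc; K=p['mtx']; u=np.array([(c-K[0,2])/K[0,0],(r-K[1,2])/K[1,1]])
    if p['fish']:
        t=np.linalg.norm(u); d=np.r_[u/max(t,1e-9)*np.sin(t),np.cos(t)]
    else: d=np.r_[u,1]/np.linalg.norm(np.r_[u,1])
    return p['pose'][:3,3],p['pose'][:3,:3]@d
def onz(p,rc,z):
    o,d=ray(p,rc); return o+d*(z-o[2])/d[2]
def proj(p,X):
    T=np.linalg.inv(p['pose']); x=T[:3,:3]@X+T[:3,3]; K=p['mtx']
    if p['fish']:
        n=np.hypot(x[0],x[1]); u=x[:2]/max(n,1e-9)*np.arctan2(n,x[2])
    else: u=x[:2]/x[2]
    return np.array([K[1,1]*u[1]+K[1,2],K[0,0]*u[0]+K[0,2]])
def tri(obs):
    A=np.zeros((3,3)); b=np.zeros(3)
    for p,rc in obs:
        o,d=ray(p,rc); M=np.eye(3)-np.outer(d,d); A+=M; b+=M@o
    X=np.linalg.solve(A,b); return X, [float(np.linalg.norm(np.cross(X-o,d))) for o,d in (ray(*q) for q in obs)]
def go(steps,pose=None):
    """steps: (tcp xyz, yaw deg of closing line or None=keep): prints rows' numbers for one call each, from measured pose"""
    s=read_state(); P=np.array(s['tcp_pos']) if pose is None else np.array(pose[0]); Q=R(s['eef_rot']) if pose is None else pose[1]
    for X,yaw in steps:
        X=np.array(X,float)
        y=Q.as_matrix()[:,1]; a0=np.arctan2(y[1],y[0])
        a=a0 if yaw is None else a0+(np.radians(yaw)-a0+np.pi/2)%np.pi-np.pi/2
        Yv=np.array([np.cos(a),np.sin(a),0]); Zv=np.array([0,0,-1.]); Xv=np.cross(Yv,Zv)
        Q2=Ro.from_matrix(np.c_[Xv,Yv,Zv]); t=Q.inv().apply(X-P); rv=(Q.inv()*Q2).as_rotvec()
        n=max(np.linalg.norm(X-P)/.05,np.degrees(np.linalg.norm(rv))/8.59)
        print('[[%.4f,%.4f,%.4f],[%.4f,%.4f,%.4f]'%(*t,*(rv/2/np.pi)),'n=%.1f'%n,X.round(3),'yaw %.1f'%np.degrees(a)); P,Q=X,Q2
E
python3 - <<'E'
from h import *
a=shot('top'); b=shot('side')
for t in 'tray_tools tray_desk hook_stand carrier_box screwdriver spanner pliers marker stapler sample_box mouse wash_bottle'.split():
    ra=place_of(t,a); rb=place_of(t,b)
    if ra: print(t,'z0',onz(a,ra[0]['pixel'],0.).round(3), end=' ')
    if ra and rb:
        X,e=tri([(a,ra[0]['pixel']),(b,rb[0]['pixel'])]); print('tri',X.round(3),np.round(e,3),end='')
    print()
# elongated items in top image: mask inside windows
im=cv2.cvtColor(a['image'],cv2.COLOR_RGB2HSV)
boxes={'pliers':(200,225,235,295),'screwdriver':(236,262,230,295),'stapler':(263,292,230,290),'marker':(298,318,232,290),'spanner':(329,350,225,292)}
z={'pliers':.007,'screwdriver':.012,'stapler':.042,'marker':.018,'spanner':.01}
bg=np.median(a['image'][232:290,295:297].reshape(-1,3),0); print('bg',bg)
for n,(l,r,t,bo) in boxes.items():
    d=np.abs(a['image'][t:bo,l:r].astype(int)-bg).max(2)>32
    ys,xs=np.nonzero(d); (cx,cy),(w,h),an=cv2.minAreaRect(np.c_[xs+l,ys+t].astype(np.float32))
    bx=cv2.boxPoints(((cx,cy),(w,h),an)); bx=bx[np.argsort(bx[:,1])]
    e1=onz(a,bx[:2].mean(0)[::-1],z[n]); e2=onz(a,bx[2:].mean(0)[::-1],z[n])
    print(n,len(xs),((e1+e2)/2).round(3),'len',np.linalg.norm(e1-e2).round(3),'dir far-near deg',np.degrees(np.arctan2(*(e1-e2)[1::-1])).round(1))
# box rim corners rough
m=cv2.inRange(im,(100,150,40),(130,255,200)); m[:, :285]=0; m[:,375:]=0; m[225:]=0
ys,xs=np.nonzero(m); rr=cv2.minAreaRect(np.c_[xs,ys].astype(np.float32)); print('box',rr)
bx=cv2.boxPoints(rr); print([onz(a,q[::-1],.075).round(3) for q in bx])
m=cv2.inRange(im,(20,120,120),(35,255,255)); m[:,:180]=0; m[:,270:]=0; n,_,st,c=cv2.connectedComponentsWithStats(m); print(st[1:].tolist(),c[1:].round(1).tolist(),[onz(a,q[::-1],.22).round(3) for q in c[1:]])
E
```

```text
tray_tools z0 [0.479 0.39  0.   ] tri [0.476 0.389 0.001] [0.003 0.003]
tray_desk z0 [ 0.462 -0.385  0.   ] tri [ 0.461 -0.385 -0.001] [0.001 0.001]
hook_stand z0 [0.654 0.139 0.   ] tri [0.65  0.137 0.017] [0.001 0.001]
carrier_box z0 [ 0.648 -0.157  0.   ] tri [ 0.658 -0.159 -0.019] [0.006 0.006]
screwdriver z0 [0.47  0.089 0.   ] tri [ 0.473  0.089 -0.004] [0.003 0.003]
spanner z0 [ 0.481 -0.184  0.   ] tri [ 0.477 -0.188 -0.023] [0.006 0.006]
pliers z0 [0.486 0.177 0.   ] tri [0.485 0.175 0.017] [0.001 0.001]
marker z0 [ 0.468 -0.093  0.   ] tri [ 0.532 -0.141 -0.619] [0.024 0.024]
stapler z0 [ 0.469 -0.001  0.   ] tri [ 0.468 -0.001  0.007] [0.001 0.001]
sample_box z0 [0.798 0.011 0.   ] tri [0.792 0.011 0.009] [0.003 0.003]
mouse z0 [ 0.667 -0.423  0.   ] tri [ 0.668 -0.426 -0.01 ] [0.001 0.001]
wash_bottle z0 [0.657 0.392 0.   ] tri [0.658 0.391 0.007] [0.003 0.003]
bg [122. 121. 113.]
pliers 327 [0.484 0.178 0.007] len 0.142 dir far-near deg 5.2
screwdriver 273 [0.472 0.092 0.012] len 0.148 dir far-near deg 7.5
stapler 486 [0.476 0.005 0.042] len 0.121 dir far-near deg 13.6
marker 307 [ 0.47  -0.085  0.018] len 0.13 dir far-near deg -5.7
spanner 288 [ 0.473 -0.178  0.01 ] len 0.153 dir far-near deg -5.4
box ((328.77874755859375, 197.18141174316406), (16.411178588867188, 81.9254379272461), 74.87599182128906)
[array([ 0.639, -0.031,  0.075]), array([ 0.697, -0.259,  0.075]), array([ 0.65 , -0.268,  0.075]), array([ 0.594, -0.041,  0.075])]
[[246, 181, 10, 5, 41], [194, 182, 10, 5, 41], [196, 188, 1, 1, 1]] [[250.3, 182.7], [198.6, 183.6], [196.0, 188.0]] [array([0.656, 0.066, 0.22 ]), array([0.657, 0.195, 0.22 ]), array([0.645, 0.202, 0.22 ])]
```

```bash
python3 - <<'E'
from h import *
go([((.40,.42,.36),30),((.60,.18,.36),0),((.60,-.04,.36),0)])
E
```

```text
[[-0.1919,-0.1026,-0.1287],[-0.0000,0.0000,0.0992] n=5.1 [0.4  0.42 0.36] yaw 30.0
[[-0.3078,0.0532,0.0000],[0.0000,0.0000,0.0833] n=6.2 [0.6  0.18 0.36] yaw 0.0
[[-0.2200,0.0000,0.0000],[0.0000,0.0000,0.0000] n=4.4 [ 0.6  -0.04  0.36] yaw 0.0
```

```bash
python3 -m pendant '[[[-0.19,-0.1,-0.128],[0,0,0.099],1],[[-0.19,-0.1,-0.128],[0,0,0.099],1],[[-0.19,-0.1,-0.128],[0,0,0.099],1],[[-0.19,-0.1,-0.128],[0,0,0.099],1],[[-0.19,-0.1,-0.128],[0,0,0.099],1]]'
python3 -c "
from h import *
go([((.60,.18,.36),0)])"
```

```text
clock: 3.3
tcp_pos: [0.4002, 0.4216, 0.3606]
eef_rot: [-0.0, 0.502, 0.865, 0.0]
ft_force: [0.4, 0.5, 0.6]
width: 0.0859
grasp_force: 0.0
[[-0.3089,0.0536,0.0005],[0.0001,-0.0001,0.0827] n=6.3 [0.6  0.18 0.36] yaw 0.0
```

```bash
python3 -m pendant '[[[-0.154,0.027,0],[0,0,0.041],1],[[-0.154,0.027,0],[0,0,0.041],1],[[-0.154,0.027,0],[0,0,0.041],1],[[-0.154,0.027,0],[0,0,0.041],1]]' >/dev/null
python3 -c "
from h import *
go([((.60,.18,.36),0)])"
```

```text
[[-0.1370,0.0630,0.0004],[0.0003,0.0003,0.0410] n=3.0 [0.6  0.18 0.36] yaw 0.0
```

```bash
python3 -m pendant '[[[-0.137,0.063,0],[0,0,0.041],1],[[-0.137,0.063,0],[0,0,0.041],1],[[-0.137,0.063,0],[0,0,0.041],1],[[-0.137,0.063,0],[0,0,0.041],1]]'
python3 -c "
from h import *
import pickle
p=shot('wrist'); pickle.dump(p,open('w1.pkl','wb')); cv2.imwrite('pics/w1.png',p['image'][:,:,::-1])"
python3 -m pendant '[[[-0.22,0,0],[0,0,0],1],[[-0.22,0,0],[0,0,0],1],[[-0.22,0,0],[0,0,0],1],[[-0.22,0,0],[0,0,0],1],[[-0.22,0,0],[0,0,0],1]]'
python3 -c "
from h import *
import pickle
p=shot('wrist'); pickle.dump(p,open('w2.pkl','wb')); cv2.imwrite('pics/w2.png',p['image'][:,:,::-1])"

```

```text
clock: 4.1
tcp_pos: [0.6002, 0.1801, 0.3592]
eef_rot: [0.002, 0.707, 0.707, -0.001]
ft_force: [-0.2, -0.8, 0.1]
width: 0.0854
grasp_force: 0.0
clock: 4.65
tcp_pos: [0.5982, -0.0369, 0.3601]
eef_rot: [0.001, 0.705, 0.709, 0.0]
ft_force: [0.4, 0.3, -0.2]
width: 0.085
grasp_force: 0.0
```

View pics/w1.png

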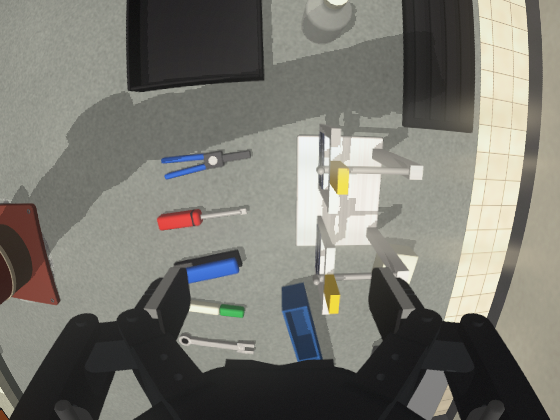

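View pics/w2.png

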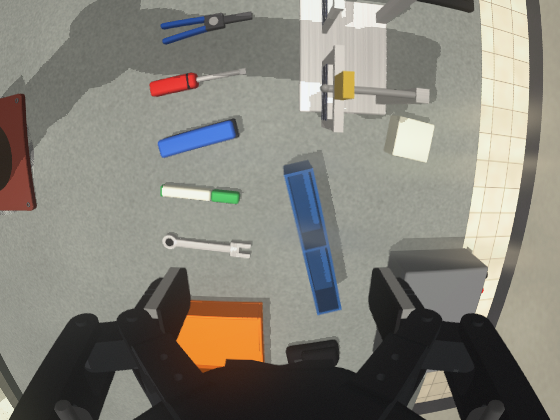

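```bash
python3 - <<'E'
from h import *
import pickle
from scipy.optimize import least_squares
w1,w2=[pickle.load(open(f'w{i}.pkl','rb')) for i in (1,2)]; a=shot('top'); b=shot('side')
def yel(p,near):
    m=cv2.inRange(cv2.cvtColor(p['image'],cv2.COLOR_RGB2HSV),(18,110,70),(36,255,255)); n,l,st,c=cv2.connectedComponentsWithStats(m)
    k=[i for i in range(1,n) if st[i,4]>15]; i=min(k,key=lambda i:np.hypot(*(c[i]-near))); print(st[i].tolist(),end=' ')
    return np.array([st[i,0]-.5,st[i,1]-.5,st[i,0]+st[i,2]-.5,st[i,1]+st[i,3]-.5])
cb=np.array([[x,y,z] for x in(-.005,.005) for y in(-.012,.012) for z in(0,.045)])
def bb(p,X):
    q=np.array([proj(p,X+k) for k in cb]); return np.r_[q[:,1].min(),q[:,0].min(),q[:,1].max(),q[:,0].max()]
for nm,obs,x0 in (('a',[(w1,(331,294)),(w2,(345,85)),(a,(250,185)),(b,(255,190))],(.656,.066,.175)),('b',[(w1,(343,181)),(a,(198,185)),(b,(230,234))],(.657,.195,.175))):
    o=[(p,yel(p,np.array(n))) for p,n in obs]
    f=lambda X:np.concatenate([bb(p,X)-q for p,q in o]); s=least_squares(f,x0,loss='soft_l1'); print(nm,s.x.round(4),f(s.x).round(1))
# box: blue mask
def quad(p,roi):
    m=cv2.inRange(cv2.cvtColor(p['image'],cv2.COLOR_RGB2HSV),(95,90,30),(130,255,255)); k=np.zeros_like(m); l,t,r,bo=roi; k[t:bo,l:r]=1; m*=k
    h=cv2.convexHull(np.argwhere(m)[:,::-1].astype(np.int32)); 
    q=cv2.boxPoints(cv2.minAreaRect(h)) ; return h[:,0]
hull=[(w2,quad(w2,(275,155,350,322))),(a,quad(a,(285,175,375,222))),(b,quad(b,(275,135,303,220)))]
def boxf(v):
    x,y,z,t=v; c,s=np.cos(t),np.sin(t); out=[]
    P=[np.array([x+c*i-s*j,y+s*i+c*j,z+k]) for i in(-.02,.02) for j in(-.116,.116) for k in (0,.075)]
    for p,h in hull:
        q=np.array([proj(p,X)[::-1] for X in P])
        for an in np.radians(np.arange(0,360,20)):
            d=np.array([np.cos(an),np.sin(an)]); out.append((q@d).max()-((h@d).max()+.0))
    return np.array(out)
s=least_squares(boxf,(.645,-.15,0,.25),loss='soft_l1'); print('box',s.x[:3].round(4),np.degrees(s.x[3]).round(1),boxf(s.x).round(1).tolist())
E
```

```text
[324, 275, 16, 39, 475] [335, 71, 19, 29, 505] [246, 181, 10, 8, 76] [250, 179, 9, 21, 137] a [0.6566 0.0654 0.1752] [-0.2 -0.5  0.2  0.6 -0.9 -0.2  0.4  0.2  0.1 -0.1  0.4  0.  -0.5 -0.1
 -0.   0.7]
[330, 168, 19, 27, 355] [194, 182, 12, 8, 83] [224, 222, 11, 22, 174] b [0.6565 0.1949 0.176 ] [-0.3 -6.6  0.4  0.7  0.3 -0.1  0.6  0.1 -0.2 -0.5  0.6  0.5]
box [ 0.656  -0.1679 -0.0226] 13.6 [0.8, 1.0, 1.0, 0.9, 0.6, 0.7, 0.4, 0.0, -0.3, -1.8, -1.2, -0.5, 0.3, 1.0, 0.4, -0.5, -1.3, -0.5, 4.4, 4.3, 3.6, 2.6, 5.2, 20.5, 33.3, 42.1, 45.8, 47.5, 42.1, 29.8, 13.2, -0.5, 1.4, 2.7, 3.7, 4.0, 1.0, 1.3, 1.5, 1.5, 1.3, 1.1, 1.2, 1.3, 1.1, 0.3, -0.1, -0.1, -0.4, -0.8, -0.8, -0.3, 0.2, 0.6]
```

```bash
python3 - <<'E'
from h import *
import pickle
from scipy.optimize import least_squares
w2=pickle.load(open('w2.pkl','rb')); a=shot('top'); b=shot('side'); a['image']=cv2.imread('pics/top0.png')[:,:,::-1].copy()
def quad(p,roi):
    m=cv2.inRange(cv2.cvtColor(p['image'],cv2.COLOR_RGB2HSV),(95,90,30),(130,255,255)); k=np.zeros_like(m); l,t,r,bo=roi; k[t:bo,l:r]=1; m*=k
    return cv2.convexHull(np.argwhere(m)[:,::-1].astype(np.int32))[:,0]
hull=[(w2,quad(w2,(275,155,350,322))),(a,quad(a,(285,175,375,222))),(b,quad(b,(275,135,303,220)))]
def boxf(v):
    x,y,z,t=v; c,s=np.cos(t),np.sin(t); out=[]
    P=[np.array([x+c*i-s*j,y+s*i+c*j,z+k]) for i in(-.02,.02) for j in(-.116,.116) for k in (0,.075)]
    for p,h in hull:
        q=np.array([proj(p,X)[::-1] for X in P])
        for an in np.radians(np.arange(0,360,20)):
            d=np.array([np.cos(an),np.sin(an)]); out.append((q@d).max()-((h@d).max()+.4))
    return np.array(out)
s=least_squares(boxf,(.645,-.15,0,.25),loss='soft_l1'); print('box',s.x[:3].round(4),np.degrees(s.x[3]).round(1),np.abs(boxf(s.x)).reshape(3,-1).max(1))
t=s.x[3]; u=np.array([-np.sin(t),np.cos(t)]); print(s.x[:2]+.057*u,s.x[:2]-.057*u)
go([((.6565,.0655,.25),0),((.6565,.0655,.186),0),((.6565,.0655,.211),0),((.59,.0655,.211),0),((.59,.0655,.30),0)])
E
```

```text
box [ 0.6532 -0.1585 -0.0099] 13.6 [5.16874453 2.02265079 1.0461214 ]
[ 0.63977625 -0.10311128] [ 0.66658593 -0.21391399]
[[0.0944,0.0586,0.1093],[-0.0000,-0.0001,0.0020] n=3.1 [0.656 0.066 0.25 ] yaw 0.0
[[0.0000,0.0000,0.0640],[0.0000,0.0000,0.0000] n=1.3 [0.656 0.066 0.186] yaw 0.0
[[0.0000,0.0000,-0.0250],[0.0000,0.0000,0.0000] n=0.5 [0.656 0.066 0.211] yaw 0.0
[[0.0000,-0.0665,0.0000],[0.0000,0.0000,0.0000] n=1.3 [0.59  0.066 0.211] yaw 0.0
[[0.0000,0.0000,-0.0890],[0.0000,0.0000,0.0000] n=1.8 [0.59  0.066 0.3  ] yaw 0.0
```

```bash
python3 -m pendant '[[[-0.18,0,0],[0,0,0],1],[[-0.18,0,0],[0,0,0],1],[[-0.18,0,0],[0,0,0],1],[[-0.18,0,0],[0,0,0],1],[[-0.18,0,0],[0,0,0],1]]'
python3 - <<'E'
from h import *
import pickle
p=shot('wrist'); pickle.dump(p,open('w3.pkl','wb')); w2=pickle.load(open('w2.pkl','rb'))
A=cv2.resize(w2['image'][145:325,265:365],None,fx=3,fy=3)
q=proj(p,np.array([.648,-.155,.05])).astype(int); print(q)
r0,c0=max(q[0]-90,0),q[1]-75; print(r0,c0)
B=cv2.resize(p['image'][r0:r0+180,c0:c0+150],None,fx=3,fy=3)
cv2.imwrite('pics/c1.png',np.hstack([A,B])[:,:,::-1])
E
```

```text
clock: 5.4
tcp_pos: [0.6, -0.2155, 0.359]
eef_rot: [0.0, 0.705, 0.709, -0.001]
ft_force: [0.0, 0.2, -0.4]
width: 0.0854
grasp_force: 0.0
[123 314]
33 239
```

View pics/c1.png

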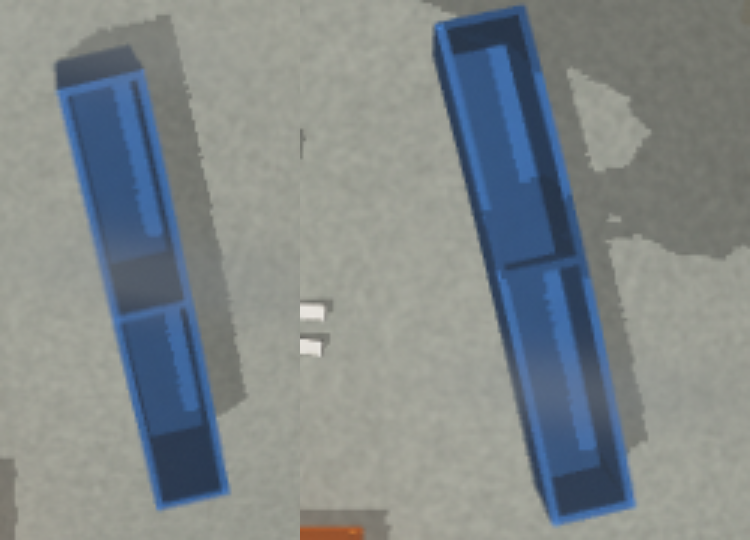

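```bash
python3 - <<'E'
from h import *
import pickle
w2,w3=[pickle.load(open(f'w{i}.pkl','rb')) for i in (2,3)]
A=[(175.7,284.7),(168.3,313.3),(314.7,318),(309.3,341.3)];B=[(40.3,284.7),(35.7,314),(207.3,324),(201.3,350)]
P=[]
for x,y in zip(A,B):
    X,e=tri([(w2,x),(w3,y)]); P.append(X); print(X.round(4),np.round(e,4), onz(w2,x,.075)[:2].round(4), onz(w3,y,.075)[:2].round(4))
P=np.array([(onz(w2,x,.075)+onz(w3,y,.075))/2 for x,y in zip(A,B)]); c=P.mean(0); u=P[:2].mean(0)-P[2:].mean(0); print(c.round(4),np.linalg.norm(u),'yaw',np.degrees(np.arctan2(u[1],u[0]))-90)
u/=np.linalg.norm(u); print((c+.057*u).round(4),(c-.057*u).round(4))
# items in w2/w3
go([((.6565,.0655,.25),0),((.6565,.0655,.186),0),((.6565,.0655,.211),0),((.59,.0655,.211),0),((.59,.0655,.30),0)])
E
```

```text
[ 0.6055 -0.0449  0.078 ] [0.0001 0.0001] [ 0.6055 -0.0455] [ 0.6056 -0.0442]
[ 0.6439 -0.0359  0.0708] [0.0001 0.0001] [ 0.6436 -0.0351] [ 0.6433 -0.0369]
[ 0.6608 -0.2672  0.0772] [0.0001 0.0001] [ 0.6611 -0.2688] [ 0.6612 -0.2679]
[ 0.6976 -0.2588  0.0758] [0.0004 0.0004] [ 0.6982 -0.2594] [ 0.6974 -0.259 ]
[ 0.652  -0.1521  0.075 ] 0.22999531431836268 yaw 13.83136880826791
[ 0.6384 -0.0967  0.075 ] [ 0.6656 -0.2074  0.075 ]
[[0.2775,0.0581,0.1088],[-0.0001,0.0000,0.0013] n=6.1 [0.656 0.066 0.25 ] yaw 0.0
[[0.0000,0.0000,0.0640],[0.0000,0.0000,0.0000] n=1.3 [0.656 0.066 0.186] yaw 0.0
[[0.0000,0.0000,-0.0250],[0.0000,0.0000,0.0000] n=0.5 [0.656 0.066 0.211] yaw 0.0
[[0.0000,-0.0665,0.0000],[0.0000,0.0000,0.0000] n=1.3 [0.59  0.066 0.211] yaw 0.0
[[0.0000,0.0000,-0.0890],[0.0000,0.0000,0.0000] n=1.8 [0.59  0.066 0.3  ] yaw 0.0
```

```bash
python3 -m pendant '[[[0.2,0.04,0.05],[0,0,0],0.5],[[0.2,0.04,0.05],[0,0,0],0.5],[[0.2,0.04,0.05],[0,0,0],0.5],[[0.2,0.04,0.05],[0,0,0],0.5],[[0.2,0.04,0.05],[0,0,0],0.5]]' >/dev/null
python3 -m pendant '[[[0.0775,0.018,0.0588],[0,0,0.0013],0.5],[[0.0775,0.018,0.0588],[0,0,0.0013],0.5],[[0.0775,0.018,0.0588],[0,0,0.0013],0.5],[[0.0775,0.018,0.0588],[0,0,0.0013],0.5]]'
python3 - <<'E'
from h import *
go([((.6565,.0655,.186),0)])
p=shot('wrist'); m=cv2.inRange(cv2.cvtColor(p['image'],cv2.COLOR_RGB2HSV),(18,110,70),(36,255,255)); print([c for c in cv2.connectedComponentsWithStats(m)[2].tolist()[1:] if c[4]>30])
print([proj(p,np.array(k))[::-1].round(0).tolist() for k in ((.6515,.0775,.22),(.6615,.0775,.22),(.6565,.0775,.175))])
cv2.imwrite('pics/g1.png',p['image'][:,:,::-1])
E
```

```text
clock: 6.35
tcp_pos: [0.6552, 0.0701, 0.2492]
eef_rot: [-0.001, 0.704, 0.71, -0.001]
ft_force: [-1.4, -1.2, 0.0]
width: 0.0423
grasp_force: 0.0
[[-0.0046,0.0014,0.0632],[-0.0004,-0.0000,0.0012] n=1.3 [0.656 0.066 0.186] yaw 0.0
[[276, 2, 20, 55, 1050], [276, 213, 15, 10, 132], [275, 236, 18, 38, 643]]
[[274.0, 237.0], [292.0, 237.0], [282.0, 213.0]]
```

View pics/g1.png

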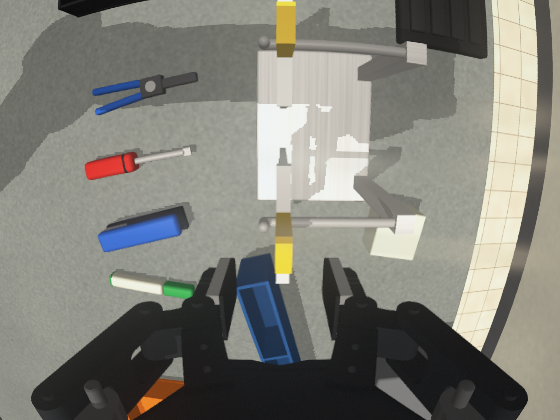

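```bash
python3 -m pendant '[[[-0.0046,0.0014,0.0632],[0,0,0.001],0.5],[[-0.0046,0.0014,0.0632],[0,0,0.001],0.5],[[-0.0046,0.0014,0.0632],[0,0,0.001],0.5]]' 60
python3 -m pendant '[[[0,0,0],[0,0,0],0],[[0,0,0],[0,0,0],0],[[0,0,0],[0,0,0],0],[[0,0,0],[0,0,0],0],[[0,0,0],[0,0,0],0]]'
python3 -m pendant '[[[0,0,-0.008],[0,0,0],0],[[0,0,-0.016],[0,0,0],0],[[0,0,-0.025],[0,0,0],0],[[0,0,-0.025],[0,0,0],0]]'
python3 -c "
from h import *
go([((.58,.0655,.211),0),((.58,.0655,.33),0),((.6656,-.2074,.33),13.8),((.6656,-.2074,.14),13.8)])"
```

```text
clock: 6.7
tcp_pos: [0.6561, 0.0608, 0.1859]
eef_rot: [-0.001, 0.709, 0.705, -0.002]
ft_force: [-0.5, 1.0, 0.9]
width: 0.0428
grasp_force: 0.0
clock: 7.2
tcp_pos: [0.6584, 0.0614, 0.1894]
eef_rot: [0.001, 0.709, 0.705, 0.001]
ft_force: [-1.4, 0.3, 6.8]
width: 0.0087
grasp_force: 59.7
clock: 7.6
tcp_pos: [0.6582, 0.0614, 0.2142]
eef_rot: [0.001, 0.709, 0.705, 0.001]
ft_force: [0.4, -0.5, -2.0]
width: 0.0088
grasp_force: 58.7
[[0.0037,-0.0782,0.0030],[0.0004,-0.0001,-0.0008] n=1.6 [0.58  0.066 0.211] yaw 0.0
[[0.0000,0.0000,-0.1190],[0.0000,0.0000,0.0000] n=2.4 [0.58  0.066 0.33 ] yaw 0.0
[[-0.2729,0.0856,0.0000],[0.0000,0.0000,-0.0383] n=5.7 [ 0.666 -0.207  0.33 ] yaw 13.8
[[0.0000,0.0000,0.1900],[0.0000,0.0000,0.0000] n=3.8 [ 0.666 -0.207  0.14 ] yaw 13.8
```

```bash
python3 -m pendant '[[[0,-0.04,0.003],[0,0,0],0],[[0,-0.078,0.003],[0,0,0],0],[[0,-0.078,0.003],[0,0,0],0],[[0,-0.078,-0.04],[0,0,0],0],[[0,-0.078,-0.08],[0,0,0],0]]'
python3 -m pendant '[[[0,0,-0.036],[0,0,0],0],[[0,0,-0.036],[0,0,0],0],[[0,0,-0.036],[0,0,0],0],[[0,0,-0.036],[0,0,0],0]]'
python3 -c "
from h import *
go([((.6666,-.2113,.33),13.8),((.6666,-.2113,.14),13.8)])
p=shot('side'); cv2.imwrite('pics/s2.png',cv2.resize(p['image'][100:300,180:340],None,fx=3,fy=3)[:,:,::-1])"
```

```text
clock: 8.1
tcp_pos: [0.5788, 0.0619, 0.2931]
eef_rot: [-0.0, 0.709, 0.706, -0.001]
ft_force: [1.3, 0.2, -0.6]
width: 0.0089
grasp_force: 59.8
clock: 8.5
tcp_pos: [0.579, 0.0618, 0.3269]
eef_rot: [-0.0, 0.709, 0.705, -0.001]
ft_force: [0.4, -0.1, -2.3]
width: 0.0088
grasp_force: 59.9
[[-0.2727,0.0888,-0.0031],[-0.0003,0.0001,-0.0391] n=5.7 [ 0.667 -0.211  0.33 ] yaw 13.8
[[0.0000,0.0000,0.1900],[0.0000,0.0000,0.0000] n=3.8 [ 0.667 -0.211  0.14 ] yaw 13.8
```

View pics/s2.png

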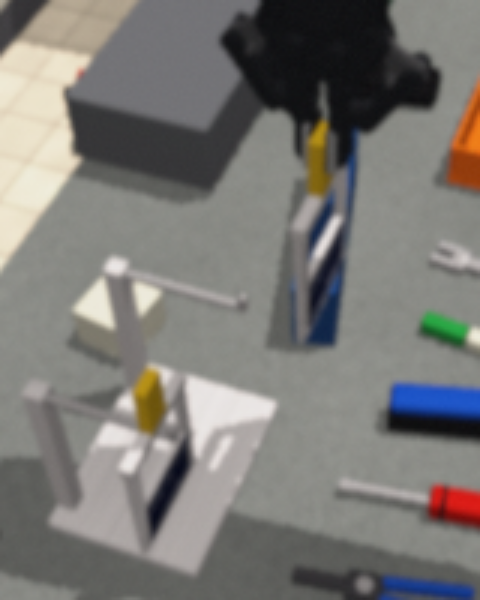

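```bash
python3 -m pendant '[[[-0.03,0.01,0],[0,0,-0.004],0],[[-0.07,0.022,0],[0,0,-0.01],0],[[-0.11,0.034,0],[0,0,-0.015],0],[[-0.15,0.046,0],[0,0,-0.02],0],[[-0.15,0.046,0],[0,0,-0.02],0]]' >/dev/null
python3 -c "
from h import *
go([((.6666,-.2113,.33),13.8)])"
```

```text
[[-0.1194,0.0292,-0.0028],[-0.0004,0.0006,-0.0203] n=2.5 [ 0.667 -0.211  0.33 ] yaw 13.8
```

```bash
python3 -m pendant '[[[-0.04,0.01,0],[0,0,-0.007],0],[[-0.08,0.02,0],[0,0,-0.014],0],[[-0.119,0.029,0],[0,0,-0.0195],0],[[-0.119,0.029,0],[0,0,-0.0195],0],[[-0.119,0.029,0],[0,0,-0.0195],0]]' >/dev/null
python3 -m pendant '[[[0,0,0],[0,0,0],0],[[0,0,0],[0,0,0],0]]'
python3 -c "
from h import *
go([((.6666,-.2113,.23),13.8),((.6666,-.2113,.14),13.8)])"
```

```text
clock: 9.75
tcp_pos: [0.6681, -0.2013, 0.3281]
eef_rot: [-0.0, 0.615, 0.788, 0.0]
ft_force: [-0.3, 0.4, -0.7]
width: 0.0088
grasp_force: 59.8
[[-0.0095,-0.0039,0.0981],[0.0000,-0.0001,0.0007] n=2.0 [ 0.667 -0.211  0.23 ] yaw 13.8
[[0.0000,0.0000,0.0900],[0.0000,0.0000,0.0000] n=1.8 [ 0.667 -0.211  0.14 ] yaw 13.8
```

```bash
python3 -m pendant '[[[-0.0095,-0.0039,0.02],[0,0,0.0007],0],[[-0.0095,-0.0039,0.06],[0,0,0.0007],0],[[-0.0095,-0.0039,0.096],[0,0,0.0007],0],[[-0.0095,-0.0039,0.096],[0,0,0.0007],0],[[-0.0095,-0.0039,0.096],[0,0,0.0007],0]]'
python3 - <<'E'
from h import *
go([((.6666,-.2113,.15),13.8)])
for n in ('side','wrist'):
    p=shot(n); q=proj(p,np.array([.66,-.18,.09])).astype(int); print(q)
    if n=='side': A=cv2.resize(p['image'][90:250,230:350],None,fx=2.5,fy=2.5)
    else: B=cv2.resize(p['image'],(533,400))
cv2.imwrite('pics/p1.png',np.hstack([A,B[:400]])[:,:800,::-1])
E
```

```text
clock: 10.25
tcp_pos: [0.6666, -0.2121, 0.2332]
eef_rot: [-0.0, 0.617, 0.787, 0.0]
ft_force: [0.4, -0.6, -0.0]
width: 0.0092
grasp_force: 59.7
[[0.0007,0.0002,0.0832],[-0.0000,-0.0001,-0.0001] n=1.7 [ 0.667 -0.211  0.15 ] yaw 13.8
[154 288]
[160 280]
```

View pics/p1.png

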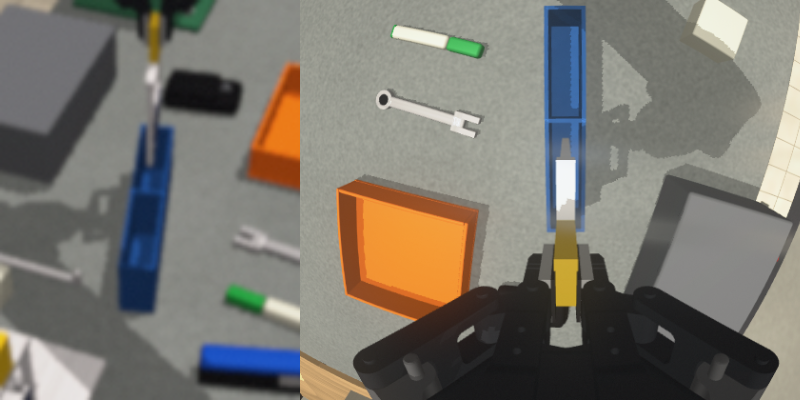

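Crop left: carrier hangs above the far bay; wrist view: carrier at column ~566, aligned with the box centreline (545–585). Lower it.

```bash
python3 -m pendant '[[[0,0,0.03],[0,0,0],0],[[0,0,0.06],[0,0,0],0],[[0,0,0.08],[0,0,0],0],[[0,0,0.085],[0,0,0],0],[[0,0,0.085],[0,0,0],0]]'
python3 -m pendant '[[[0,0,0.003],[0,0,0],0],[[0,0,0.006],[0,0,0],0],[[0,0,0.009],[0,0,0],0],[[0,0,0.009],[0,0,0],0]]'
```

```text
clock: 10.85
tcp_pos: [0.667, -0.2133, 0.1486]
eef_rot: [0.001, 0.618, 0.786, 0.0]
ft_force: [-0.4, 0.6, -1.2]
width: 0.0089
grasp_force: 59.7
clock: 11.25
tcp_pos: [0.6663, -0.2132, 0.1382]
eef_rot: [-0.0, 0.618, 0.786, -0.0]
ft_force: [0.2, 0.5, -1.2]
width: 0.0093
grasp_force: 59.7
```

```bash
python3 -m pendant '[[[0,0,0.001],[0,0,0],0],[[0,0,0.003],[0,0,0],0],[[0,0,0.003],[0,0,0],0]]'
python3 -m pendant '[[[0,0,0],[0,0,0],0.12],[[0,0,0],[0,0,0],0.25],[[0,0,0],[0,0,0],0.4],[[0,0,0],[0,0,0],0.5],[[0,0,0],[0,0,0],0.5]]'
python3 -m pendant '[[[0,0,-0.03],[0,0,0],0.5],[[0,0,-0.08],[0,0,0],0.5],[[0,0,-0.12],[0,0,0],0.5],[[0,0,-0.12],[0,0,0],0.5],[[0,0,-0.12],[0,0,0],0.5]]'
python3 - <<'E'
from h import *
go([((.60,.06,.30),6),((.6565,.195,.27),0),((.6565,.195,.186),0)])
p=shot('side'); A=cv2.resize(p['image'][90:250,210:330],None,fx=2.5,fy=2.5)
p=shot('wrist'); B=cv2.resize(p['image'],(533,400))
cv2.imwrite('pics/p2.png',np.hstack([A,B[:400]])[:,:800,::-1])
E
```

```text
clock: 11.55
tcp_pos: [0.6667, -0.2135, 0.1358]
eef_rot: [0.0, 0.618, 0.786, 0.0]
ft_force: [-0.1, -1.2, 0.5]
width: 0.0092
grasp_force: 60.2
clock: 12.05
tcp_pos: [0.6664, -0.2132, 0.1353]
eef_rot: [0.0, 0.618, 0.786, -0.0]
ft_force: [0.5, 0.2, -0.2]
width: 0.0425
grasp_force: 0.0
clock: 12.55
tcp_pos: [0.6668, -0.2135, 0.2563]
eef_rot: [0.001, 0.618, 0.786, 0.0]
ft_force: [-1.0, 0.6, -0.6]
width: 0.0429
grasp_force: 0.0
[[0.2815,-0.0000,-0.0439],[0.0003,0.0001,0.0214] n=5.7 [0.6  0.06 0.3 ] yaw 6.0
[[0.1284,0.0703,0.0300],[0.0000,0.0000,0.0167] n=3.0 [0.656 0.195 0.27 ] yaw 0.0
[[0.0000,0.0000,0.0840],[0.0000,0.0000,0.0000] n=1.7 [0.656 0.195 0.186] yaw 0.0
```

View pics/p2.png

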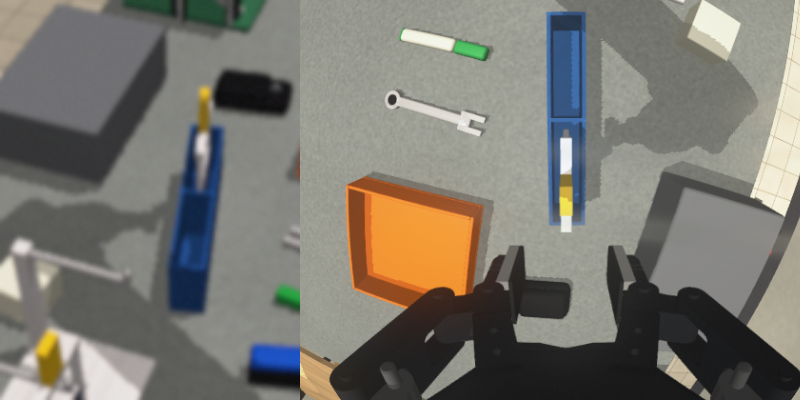

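```bash
python3 -m pendant '[[[0.05,0,-0.02],[0,0,0.004],0.5],[[0.1,0,-0.044],[0,0,0.009],0.5],[[0.15,0,-0.044],[0,0,0.013],0.5],[[0.2,0,-0.044],[0,0,0.017],0.5],[[0.24,0,-0.044],[0,0,0.0214],0.5]]' >/dev/null
python3 -m pendant '[[[0.05,0,0],[0,0,0],0.5],[[0.08,0.02,0],[0,0,0.005],0.5],[[0.12,0.04,0],[0,0,0.01],0.5],[[0.15,0.06,0],[0,0,0.0167],0.5],[[0.15,0.06,0],[0,0,0.0167],0.5]]' >/dev/null
python3 -m pendant '[[[0,0,0],[0,0,0],0.5],[[0,0,0],[0,0,0],0.5]]'
python3 - <<'E'
from h import *
go([((.6565,.195,.245),0),((.6565,.195,.186),0)])
E
```

```text
clock: 13.85
tcp_pos: [0.6533, 0.1739, 0.2985]
eef_rot: [0.0, 0.708, 0.706, -0.001]
ft_force: [0.3, -0.3, 0.8]
width: 0.043
grasp_force: 0.0
[[0.0212,0.0032,0.0535],[-0.0002,0.0002,-0.0003] n=1.2 [0.656 0.195 0.245] yaw 0.0
[[0.0000,0.0000,0.0590],[0.0000,0.0000,0.0000] n=1.2 [0.656 0.195 0.186] yaw 0.0
```

```bash
python3 -m pendant '[[[0.0212,0.0032,0.03],[0,0,0],0.5],[[0.0212,0.0032,0.0535],[0,0,0],0.5],[[0.0212,0.0032,0.0535],[0,0,0],0.5],[[0.0212,0.0032,0.0535],[0,0,0],0.5]]'
python3 - <<'E'
from h import *
go([((.6565,.195,.186),0)])
p=shot('wrist'); m=cv2.inRange(cv2.cvtColor(p['image'],cv2.COLOR_RGB2HSV),(18,110,70),(36,255,255)); print([c for c in cv2.connectedComponentsWithStats(m)[2].tolist()[1:] if c[4]>30])
print([proj(p,np.array(k))[::-1].round(0).tolist() for k in ((.6515,.207,.22),(.6615,.207,.22),(.6565,.207,.175))])
E
```

```text
clock: 14.25
tcp_pos: [0.6568, 0.195, 0.2466]
eef_rot: [0.0, 0.708, 0.706, -0.0]
ft_force: [-0.8, -0.6, 0.5]
width: 0.0425
grasp_force: 0.0
[[0.0001,-0.0003,0.0606],[-0.0000,0.0001,-0.0003] n=1.2 [0.656 0.195 0.186] yaw 0.0
[[273, 207, 15, 11, 148], [272, 235, 17, 33, 490]]
[[271.0, 231.0], [289.0, 231.0], [280.0, 207.0]]
```

```bash
python3 -m pendant '[[[0,0,0.03],[0,0,0],0.5],[[0,0,0.06],[0,0,0],0.5],[[0,0,0.06],[0,0,0],0.5],[[0,0,0.06],[0,0,0],0.5]]' 60
python3 -m pendant '[[[0,0,0],[0,0,0],0],[[0,0,0],[0,0,0],0],[[0,0,0],[0,0,0],0],[[0,0,0],[0,0,0],0],[[0,0,0],[0,0,0],0]]'
python3 -m pendant '[[[0,0,-0.008],[0,0,0],0],[[0,0,-0.016],[0,0,0],0],[[0,0,-0.025],[0,0,0],0],[[0,0,-0.025],[0,0,0],0]]'
python3 -m pendant '[[[0,-0.04,0],[0,0,0],0],[[0,-0.078,0],[0,0,0],0],[[0,-0.078,0],[0,0,0],0],[[0,-0.078,-0.04],[0,0,0],0],[[0,-0.078,-0.08],[0,0,0],0]]' >/dev/null
python3 -m pendant '[[[0,0,-0.036],[0,0,0],0],[[0,0,-0.036],[0,0,0],0],[[0,0,-0.036],[0,0,0],0],[[0,0,-0.036],[0,0,0],0]]'
python3 -c "
from h import *
go([((.6384,-.0967,.33),13.8)])"
```

```text
clock: 14.7
tcp_pos: [0.6573, 0.1961, 0.1876]
eef_rot: [0.0, 0.708, 0.707, 0.001]
ft_force: [-0.4, -0.1, 0.4]
width: 0.0423
grasp_force: 0.0
clock: 15.2
tcp_pos: [0.6577, 0.1967, 0.1877]
eef_rot: [0.001, 0.707, 0.707, 0.001]
ft_force: [-0.7, -0.4, 7.4]
width: 0.0095
grasp_force: 60.3
clock: 15.6
tcp_pos: [0.6575, 0.1967, 0.2127]
eef_rot: [0.001, 0.707, 0.707, 0.001]
ft_force: [0.1, -1.5, -0.5]
width: 0.0093
grasp_force: 59.2
clock: 16.5
tcp_pos: [0.5784, 0.1966, 0.3255]
eef_rot: [-0.0, 0.707, 0.707, -0.001]
ft_force: [-0.8, -0.3, -2.4]
width: 0.0091
grasp_force: 59.7
[[-0.2933,0.0601,-0.0043],[-0.0003,0.0001,-0.0384] n=6.0 [ 0.638 -0.097  0.33 ] yaw 13.8
```

```bash
python3 -m pendant '[[[-0.03,0.005,0],[0,0,-0.004],0],[[-0.07,0.012,0],[0,0,-0.01],0],[[-0.11,0.02,0],[0,0,-0.015],0],[[-0.15,0.03,0],[0,0,-0.02],0],[[-0.15,0.03,0],[0,0,-0.02],0]]' >/dev/null
python3 -m pendant '[[[-0.04,0.003,0],[0,0,-0.007],0],[[-0.08,0.006,0],[0,0,-0.014],0],[[-0.12,0.01,0],[0,0,-0.0184],0],[[-0.138,0.01,0],[0,0,-0.0184],0],[[-0.138,0.01,0],[0,0,-0.0184],0]]' >/dev/null
python3 -m pendant '[[[0,0,0],[0,0,0],0],[[0,0,0],[0,0,0],0]]'
python3 -c "
from h import *
go([((.638,-.095,.23),13.8)])"
```

```text
clock: 17.7
tcp_pos: [0.6359, -0.0872, 0.326]
eef_rot: [-0.001, 0.616, 0.788, -0.0]
ft_force: [-0.6, 0.4, -1.5]
width: 0.0091
grasp_force: 59.6
[[-0.0082,0.0003,0.0960],[-0.0002,-0.0002,0.0003] n=1.9 [ 0.638 -0.095  0.23 ] yaw 13.8
```

```bash
python3 -m pendant '[[[-0.0082,0,0.03],[0,0,0],0],[[-0.0082,0,0.06],[0,0,0],0],[[-0.0082,0,0.096],[0,0,0],0],[[-0.0082,0,0.096],[0,0,0],0],[[-0.0082,0,0.096],[0,0,0],0]]'
python3 - <<'E'
from h import *
go([((.638,-.095,.1445),13.8)])
p=shot('side'); A=cv2.resize(p['image'][90:250,230:350],None,fx=2.5,fy=2.5)
p=shot('wrist'); B=cv2.resize(p['image'],(533,400))
cv2.imwrite('pics/p3.png',np.hstack([A,B[:400]])[:,:800,::-1])
E
```

```text
clock: 18.2
tcp_pos: [0.6379, -0.0957, 0.2313]
eef_rot: [-0.0, 0.616, 0.787, -0.0]
ft_force: [0.4, -1.1, 1.1]
width: 0.0093
grasp_force: 59.6
[[0.0006,0.0004,0.0868],[-0.0001,-0.0001,0.0003] n=1.7 [ 0.638 -0.095  0.144] yaw 13.8
```

View pics/p3.png

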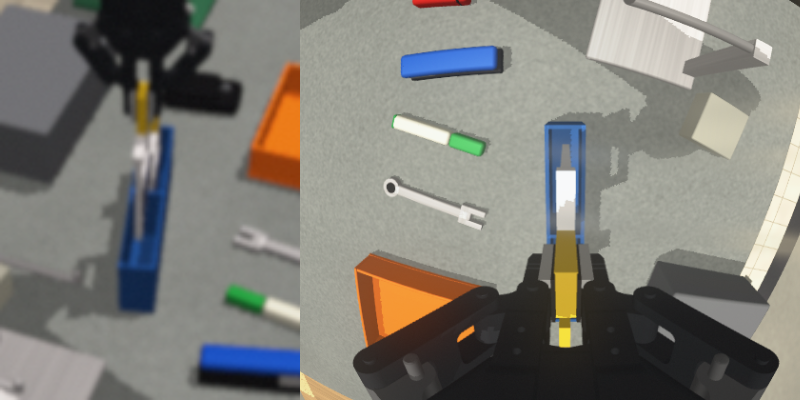

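```bash
python3 -m pendant '[[[0,0,0.03],[0,0,0],0],[[0,0,0.06],[0,0,0],0],[[0,0,0.08],[0,0,0],0],[[0,0,0.087],[0,0,0],0],[[0,0,0.087],[0,0,0],0]]'
python3 -m pendant '[[[0,0,0.003],[0,0,0],0],[[0,0,0.006],[0,0,0],0],[[0,0,0.009],[0,0,0],0],[[0,0,0.0105],[0,0,0],0],[[0,0,0.0105],[0,0,0],0]]'
python3 -m pendant '[[[0,0,0],[0,0,0],0.12],[[0,0,0],[0,0,0],0.25],[[0,0,0],[0,0,0],0.4],[[0,0,0],[0,0,0],0.5],[[0,0,0],[0,0,0],0.5]]'
python3 -m pendant '[[[0,0,-0.03],[0,0,0],0.5],[[0,0,-0.08],[0,0,0],0.5],[[0,0,-0.12],[0,0,0],0.5],[[0,0,-0.16],[0,0,0],0.5],[[0,0,-0.16],[0,0,0],0.5]]'
python3 - <<'E'
from h import *
go([((.60,.05,.32),60),((.46,.18,.33),90),((.46,0,.33),90)])
E
```

```text
clock: 18.8
tcp_pos: [0.6383, -0.097, 0.1446]
eef_rot: [0.0, 0.617, 0.787, 0.0]
ft_force: [0.0, 0.1, -0.9]
width: 0.0086
grasp_force: 59.6
clock: 19.3
tcp_pos: [0.6383, -0.0972, 0.134]
eef_rot: [0.0, 0.617, 0.787, 0.0]
ft_force: [0.3, 0.4, 2.5]
width: 0.009
grasp_force: 60.2
clock: 19.8
tcp_pos: [0.6378, -0.097, 0.1333]
eef_rot: [-0.0, 0.617, 0.787, -0.0]
ft_force: [0.1, 0.6, -0.8]
width: 0.0427
grasp_force: 0.0
clock: 20.3
tcp_pos: [0.6399, -0.098, 0.2995]
eef_rot: [0.004, 0.617, 0.787, 0.003]
ft_force: [0.6, 0.2, -0.4]
width: 0.0427
grasp_force: 0.0
[[0.1532,-0.0033,-0.0209],[0.0011,0.0009,-0.1284] n=5.4 [0.6  0.05 0.32] yaw 60.0
[[0.1862,0.0426,-0.0100],[0.0000,0.0000,-0.0833] n=3.8 [0.46 0.18 0.33] yaw 90.0
[[-0.0000,-0.1800,0.0000],[0.0000,0.0000,0.0000] n=3.6 [0.46 0.   0.33] yaw 90.0
```

```bash
python3 - <<'E'
from h import *
go([((.55,0,.33),52),((.47,.09,.33),90)])
E
```

```text
[[0.1165,-0.0637,-0.0313],[0.0012,0.0008,-0.1061] n=4.4 [0.55 0.   0.33] yaw 52.0
[[0.1185,0.0217,0.0000],[0.0000,0.0000,-0.1056] n=4.4 [0.47 0.09 0.33] yaw 90.0
```

```bash
python3 -m pendant '[[[0.1165,-0.0637,-0.031],[0.001,0.001,-0.106],0.8],[[0.1165,-0.0637,-0.031],[0.001,0.001,-0.106],0.8],[[0.1165,-0.0637,-0.031],[0.001,0.001,-0.106],0.8],[[0.1165,-0.0637,-0.031],[0.001,0.001,-0.106],0.8],[[0.1165,-0.0637,-0.031],[0.001,0.001,-0.106],0.8]]' >/dev/null
python3 -m pendant '[[[0.1185,0.0217,0],[0,0,-0.1056],0.8],[[0.1185,0.0217,0],[0,0,-0.1056],0.8],[[0.1185,0.0217,0],[0,0,-0.1056],0.8],[[0.1185,0.0217,0],[0,0,-0.1056],0.8],[[0.1185,0.0217,0],[0,0,-0.1056],0.8]]' >/dev/null
python3 -m pendant '[[[0,0,0],[0,0,0],0.8],[[0,0,0],[0,0,0],0.8]]'
python3 - <<'E'
from h import *
import pickle
p=shot('wrist'); pickle.dump(p,open('w4.pkl','wb')); cv2.imwrite('pics/w4.png',p['image'][:,:,::-1])
print(read_state()['joints'].round(2))
for t in ('pliers','screwdriver','spanner','stapler','marker'):
    r=place_of(t,p); print(t,[(np.round(k['pixel']).tolist(),round(k['confidence'],2),onz(p,k['pixel'],.01).round(3).tolist()) for k in r[:2]])
E
```

```text
clock: 21.5
tcp_pos: [0.4682, 0.0909, 0.325]
eef_rot: [-0.004, 0.001, 1.0, 0.001]
ft_force: [-0.5, 0.4, 0.5]
width: 0.0679
grasp_force: 0.0
[-0.76 -0.08  0.45  1.73  0.03  1.49  1.26]
pliers [([182.0, 341.0], 0.85, [0.488, 0.181, 0.01])]
screwdriver [([174.0, 283.0], 0.76, [0.477, 0.096, 0.01])]
spanner [([176.0, 108.0], 0.72, [0.473, -0.177, 0.01]), ([277.0, 28.0], 0.29, [0.671, -0.427, 0.01])]
stapler [([174.0, 214.0], 0.77, [0.475, -0.004, 0.01]), ([282.0, 112.0], 0.37, [0.663, -0.207, 0.01])]
marker [([172.0, 159.0], 0.77, [0.47, -0.088, 0.01])]
```

View pics/w4.png

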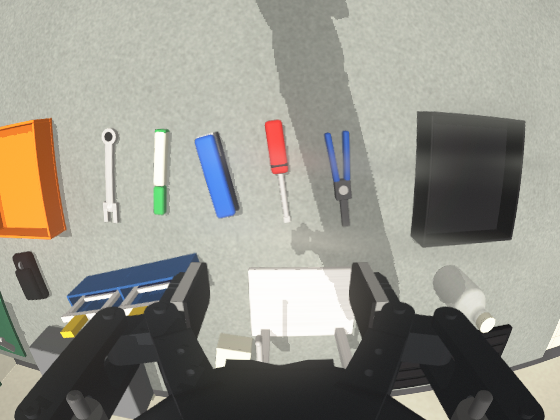

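```bash
cat > items.py <<'E'
from h import *
HZ={'pliers':.007,'screwdriver':.012,'stapler':.03,'marker':.009,'spanner':.005}
def item(p,n,X0,rad=.09,halfw=.035):
    """mask of item near X0 -> world points at mid height -> rect centre, dir; search region a strip round X0"""
    im=p['image'].astype(np.float32); z=HZ[n]
    # grid of world points on plane z, sampled from the image
    g=np.arange(-rad,rad,.001); h=np.arange(-halfw,halfw,.001)
    P=np.array([[proj(p,np.array([X0[0]+i,X0[1]+j,z])) for j in h] for i in g],np.float32)
    W=cv2.remap(im,P[...,1],P[...,0],cv2.INTER_LINEAR); hsv=cv2.cvtColor(W.astype(np.uint8),cv2.COLOR_RGB2HSV)
    V=hsv[...,2].astype(int); S=hsv[...,1].astype(int)
    m={'pliers':(S>110)|(V<62),'screwdriver':(S>110)|(V>190),'stapler':(S>110),'marker':(S>110)|(V>195),'spanner':V>178}[n].astype(np.uint8)
    k,l,st,c=cv2.connectedComponentsWithStats(cv2.morphologyEx(m,cv2.MORPH_CLOSE,np.ones((5,5))))
    i=1+np.argmax(st[1:,4]); pts=np.argwhere(l==i)*.001+np.array([X0[0]-rad,X0[1]-halfw])
    (cx,cy),(w,hh),an=cv2.minAreaRect((pts*1000).astype(np.float32)); 
    u=np.linalg.svd(pts-pts.mean(0),full_matrices=False)[2][0]; u*=np.sign(u[0])
    return np.array([cx,cy])/1000,np.degrees(np.arctan2(u[1],u[0])),(max(w,hh),min(w,hh)),pts.mean(0),W
E
python3 - <<'E'
from items import *
import pickle
w1,w2,w4=[pickle.load(open(f'w{i}.pkl','rb')) for i in (1,2,4)]
R0={'pliers':(.485,.18),'screwdriver':(.473,.092),'stapler':(.472,0),'marker':(.47,-.088),'spanner':(.474,-.18)}
for n,x in R0.items():
    for k,p in (('w4',w4),('w2',w2),('w1',w1)):
        if k=='w1' and n in('marker','spanner'): continue
        c,a,wh,m,W=item(p,n,x); print(n,k,c.round(4),'ang %.1f'%a,np.round(wh),m.round(4))
a=shot('top'); a['image']=cv2.imread('pics/top0.png')[:,:,::-1].copy()
hsv=cv2.cvtColor(a['image'],cv2.COLOR_RGB2HSV)
for n,m,(l,t,r,b) in (('black',(hsv[...,2]<45),(95,215,185,310)),('orange',(hsv[...,1]>150)&(hsv[...,0]<25),(365,210,460,305))):
    q=np.argwhere(m[t:b,l:r])[:,::-1]+(l,t); _,lab,st,_=cv2.connectedComponentsWithStats(m[t:b,l:r].astype(np.uint8)); q=np.argwhere(lab==1+np.argmax(st[1:,4]))[:,::-1]+(l,t)
    pts=np.array([onz(a,(y,x),.05)[:2] for x,y in q]); print(n,cv2.minAreaRect((pts*1000).astype(np.float32)))
E
```

```text
pliers w4 [0.4355 0.1864] ang 4.6 [43.  9.] [0.4329 0.1865]
pliers w2 [0.4854 0.1733] ang 11.1 [142.  12.] [0.464  0.1686]
pliers w1 [0.4502 0.166 ] ang 12.6 [71.  9.] [0.4504 0.1662]
screwdriver w4 [0.4725 0.0915] ang 4.0 [179.  69.] [0.4807 0.0879]
screwdriver w2 [0.4503 0.0894] ang 7.3 [108.  26.] [0.4382 0.0877]
screwdriver w1 [0.4714 0.0919] ang 8.2 [152.  27.] [0.4449 0.0881]
stapler w4 [0.4754 0.0019] ang 14.0 [118.  28.] [0.4754 0.0017]
stapler w2 [0.4739 0.0025] ang 13.4 [120.  28.] [0.4739 0.0025]
stapler w1 [0.4863 0.0045] ang 15.5 [95. 30.] [0.4873 0.0044]
marker w4 [ 0.474  -0.0885] ang 6.9 [170.  69.] [ 0.4834 -0.0927]
marker w2 [ 0.4696 -0.088 ] ang -5.3 [129.  18.] [ 0.4708 -0.0883]
spanner w4 [ 0.4735 -0.1805] ang 0.6 [179.  69.] [ 0.4733 -0.1817]
spanner w2 [ 0.4724 -0.1802] ang -6.0 [154.  26.] [ 0.4774 -0.1806]
black ((474.23638916015625, 386.0335693359375), (197.70046997070312, 187.130615234375), 1.4096899032592773)
orange ((468.01873779296875, -377.0707702636719), (199.70909118652344, 190.70333862304688), 0.3507207930088043)
```

```bash
python3 - <<'E'
from h import *
import pickle
w1,w2,w4=[pickle.load(open(f'w{i}.pkl','rb')) for i in (1,2,4)]
for n,o in {'rivet':[(w1,(159,213)),(w2,(20,213)),(w4,(190,343))],'spanner ring':[(w2,(242,170)),(w4,(136,109))],'screwdr shaft end':[(w1,(211,243)),(w2,(72,243)),(w4,(220,287))],'marker ends':[(w2,(198,239)),(w4,(214,159))],'stapler bottom R':[(w2,(125,236)),(w4,(214,234))]}.items():
    X,e=tri(o); print(n,X.round(4),np.round(e,4))
print(onz(w4,(190,343),.014).round(4), onz(w4,(134,327),.007).round(4),onz(w4,(132,346),.007).round(4),onz(w4,(224,346),.007).round(4))
go([((.493,.178,.20),95),((.493,.178,.12),95)])
E
```

```text
rivet [0.4988 0.1847 0.0121] [0.0006 0.0007 0.001 ]
spanner ring [ 0.4102 -0.1739  0.0033] [0.0005 0.0005]
screwdr shaft end [0.5439 0.1014 0.0127] [0.001  0.0013 0.001 ]
marker ends [ 0.5352 -0.0943  0.011 ] [0.0003 0.0003]
stapler bottom R [0.5341 0.0222 0.014 ] [0.0021 0.0021]
[0.4988 0.1834 0.014 ] [0.4187 0.1589 0.007 ] [0.4152 0.1863 0.007 ] [0.5535 0.1924 0.007 ]
[[-0.0257,0.0868,0.1251],[0.0003,-0.0014,-0.0140] n=3.1 [0.493 0.178 0.2  ] yaw 95.0
[[0.0000,0.0000,0.0800],[0.0000,0.0000,0.0000] n=1.6 [0.493 0.178 0.12 ] yaw 95.0
```

```bash
python3 -m pendant '[[[-0.0257,0.05,0.05],[0,0,-0.023],0.6],[[-0.0257,0.0923,0.1],[0,0,-0.023],0.6],[[-0.0257,0.0923,0.15],[0,0,-0.023],0.6],[[-0.0257,0.0923,0.2],[0,0,-0.023],0.6],[[-0.0257,0.0923,0.205],[0,0,-0.023],0.6]]' >/dev/null
python3 -m pendant '[[[0,0,0],[0,0,0],0.6],[[0,0,0],[0,0,0],0.6]]' 
python3 - <<'E'
from h import *
go([((.493,.1835,.006),98.3)])
p=shot('wrist')
cv2.imwrite('pics/g2.png',p['image'][:,:,::-1])
E
```

```text
clock: 22.55
tcp_pos: [0.4925, 0.1834, 0.1209]
eef_rot: [-0.004, -0.072, 0.997, 0.001]
ft_force: [1.2, -0.2, 0.2]
width: 0.051
grasp_force: 0.0
[[-0.0015,-0.0003,0.1149],[0.0004,-0.0014,-0.0002] n=2.3 [0.493 0.184 0.006] yaw 98.3
```

View pics/g2.png

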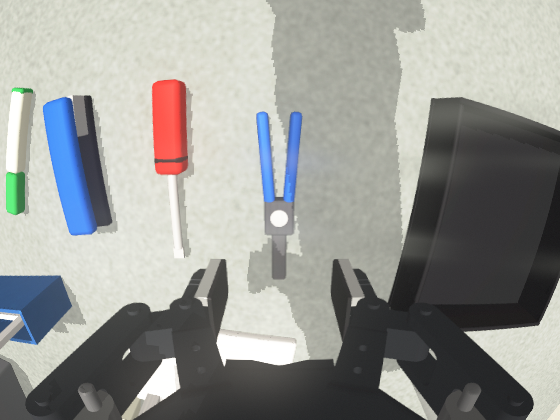

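```bash
python3 -m pendant '[[[-0.0015,0,0.05],[0,0,0],0.6],[[-0.0015,0,0.1],[0,-0.0014,0],0.6],[[-0.0015,0,0.115],[0,-0.0014,0],0.6],[[-0.0015,0,0.115],[0,-0.0014,0],0.6]]' 60
python3 -m pendant '[[[0,0,0],[0,0,0],0],[[0,0,0],[0,0,0],0],[[0,0,0],[0,0,0],0],[[0,0,0],[0,0,0],0],[[0,0,0],[0,0,0],0]]'
python3 -m pendant '[[[0,0,-0.04],[0,0,0],0],[[0,0,-0.09],[0,0,0],0],[[0,0,-0.13],[0,0,0],0],[[0,0,-0.13],[0,0,0],0],[[0,0,-0.13],[0,0,0],0]]'
python3 - <<'E'
from h import *
go([((.483,.43,.135),91),((.483,.43,.025),91)])
E
```

```text
clock: 23.0
tcp_pos: [0.4928, 0.1839, 0.0052]
eef_rot: [-0.0, -0.072, 0.997, 0.001]
ft_force: [1.0, -0.8, -0.4]
width: 0.0514
grasp_force: 0.0
clock: 23.5
tcp_pos: [0.4948, 0.185, 0.008]
eef_rot: [0.002, -0.072, 0.997, 0.003]
ft_force: [-1.3, -0.1, 9.0]
width: 0.0223
grasp_force: 58.7
clock: 24.0
tcp_pos: [0.4938, 0.1843, 0.1374]
eef_rot: [0.002, -0.072, 0.997, 0.003]
ft_force: [-0.1, -0.7, -2.2]
width: 0.0221
grasp_force: 59.8
[[-0.0246,0.2447,0.0038],[0.0009,0.0007,0.0202] n=4.9 [0.483 0.43  0.135] yaw 91.0
[[0.0000,0.0000,0.1100],[0.0000,0.0000,0.0000] n=2.2 [0.483 0.43  0.025] yaw 91.0
```

```bash
python3 -m pendant '[[[-0.0246,0.05,0],[0,0,0.02],0],[[-0.0246,0.1,0],[0,0,0.02],0],[[-0.0246,0.15,0],[0,0,0.02],0],[[-0.0246,0.2,0],[0,0,0.02],0],[[-0.0246,0.2447,0],[0,0,0.02],0]]' >/dev/null
python3 -m pendant '[[[0,0,0],[0,0,0],0],[[0,0,0],[0,0,0],0],[[0,0,0],[0,0,0],0]]'
python3 - <<'E'
from h import *
go([((.483,.43,.02),91)])
p=shot('wrist')
cv2.imwrite('pics/g3.png',cv2.resize(p['image'],(400,300))[:,:,::-1])
E
```

```text
clock: 24.8
tcp_pos: [0.4821, 0.4279, 0.135]
eef_rot: [-0.0, -0.009, 1.0, 0.001]
ft_force: [0.9, -0.7, -0.8]
width: 0.0221
grasp_force: 59.8
[[-0.0010,0.0019,0.1150],[0.0002,-0.0001,-0.0000] n=2.3 [0.483 0.43  0.02 ] yaw 91.0
```

View pics/g3.png

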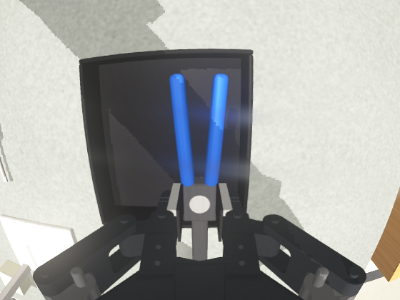

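```bash
python3 -m pendant '[[[0,0.002,0.05],[0,0,0],0],[[0,0.002,0.09],[0,0,0],0],[[0,0.002,0.115],[0,0,0],0],[[0,0.002,0.115],[0,0,0],0]]'
python3 -m pendant '[[[0,0,0],[0,0,0],0.42],[[0,0,0],[0,0,0],0.42],[[0,0,0],[0,0,0],0.42],[[0,0,0],[0,0,0],0.42]]'
python3 -m pendant '[[[0,0,-0.05],[0,0,0],0.42],[[0,0,-0.1],[0,0,0],0.42],[[0,0,-0.15],[0,0,0],0.42],[[0,0,-0.18],[0,0,0],0.42],[[0,0,-0.18],[0,0,0],0.42]]'
python3 - <<'E'
from items import *
p=shot('wrist'); r=place_of('pliers',p); print([(k['confidence'],onz(p,k['pixel'],.012).round(3)) for k in r])
u=np.array([np.cos(np.radians(8.2)),np.sin(np.radians(8.2))]); g=np.array([.4714,.0919])-.03*u; print(g)
go([((*g,.20),98.2),((*g,.12),98.2)])
E
```

```text
clock: 25.25
tcp_pos: [0.4803, 0.4283, 0.017]
eef_rot: [-0.002, -0.008, 1.0, -0.001]
ft_force: [0.3, -0.8, -0.7]
width: 0.0218
grasp_force: 59.8
clock: 25.65
tcp_pos: [0.4825, 0.4323, 0.0224]
eef_rot: [0.001, -0.009, 1.0, 0.002]
ft_force: [-0.1, 1.1, 0.6]
width: 0.036
grasp_force: 0.0
clock: 26.15
tcp_pos: [0.484, 0.4329, 0.2075]
eef_rot: [0.003, -0.009, 1.0, 0.005]
ft_force: [0.7, 0.1, 0.3]
width: 0.0357
grasp_force: 0.0
[(0.86, array([0.474, 0.429, 0.012]))]
[0.44170671 0.08762113]
[[0.0467,-0.3431,0.0002],[0.0007,0.0003,-0.0198] n=6.9 [0.442 0.088 0.2  ] yaw 98.2
[[0.0000,0.0000,0.0800],[0.0000,0.0000,0.0000] n=1.6 [0.442 0.088 0.12 ] yaw 98.2
```

```bash
python3 -m pendant '[[[0,-0.05,0],[0,0,0],0.6],[[0,-0.1,0],[0,0,0],0.6],[[0,-0.15,0],[0,0,0],0.6],[[0,-0.2,0],[0,0,0],0.6],[[0,-0.25,0],[0,0,0],0.6]]' >/dev/null
python3 -m pendant '[[[0,-0.05,0],[0,0,0],0.6],[[0,-0.1,0],[0,0,0],0.6],[[0,-0.15,0],[0,0,0.01],0.6],[[0,-0.2,0],[0,0,0.02],0.6],[[0,-0.25,0],[0,0,0.02],0.6]]' >/dev/null
python3 -m pendant '[[[0,-0.05,0],[0,0,0],0.6],[[0,-0.09,0],[0,0,0],0.6],[[0,-0.09,0],[0,0,0],0.6],[[0,-0.09,0],[0,0,0],0.6]]'
python3 - <<'E'
from items import *
p=shot('wrist'); np.save('w5.npy',p['image'])
for t in ('spanner','marker','stapler','screwdriver'):
    print(t,[(round(k['confidence'],2),np.round(k['pixel']).tolist(),onz(p,k['pixel'],HZ[t]).round(3)) for k in place_of(t,p)[:2]])
im=p['image']; bgv=np.median(cv2.cvtColor(im,cv2.COLOR_RGB2HSV)[60:160,100:460].reshape(-1,3),0); print('bg hsv',bgv)
hsv=cv2.cvtColor(im,cv2.COLOR_RGB2HSV)
r,c=map(int,proj(p,np.array([.472,-.18,.01]))); print(r,c,'shank',hsv[r-4:r+5:4,c-8:c+9:4,2].tolist())
go([((.472,-.180,.12),84)])
E
```

```text
clock: 27.65
tcp_pos: [0.4805, -0.1587, 0.1979]
eef_rot: [-0.001, 0.055, 0.999, 0.001]
ft_force: [0.2, 0.6, -0.0]
width: 0.0514
grasp_force: 0.0
spanner [(0.85, [181.0, 260.0], array([ 0.473, -0.179,  0.005]))]
marker [(0.66, [170.0, 349.0], array([ 0.47 , -0.084,  0.009]))]
stapler [(0.61, [171.0, 429.0], array([ 0.474, -0.001,  0.03 ]))]
screwdriver [(0.91, [166.0, 489.0], array([0.478, 0.092, 0.012])), (0.36, [318.0, 300.0], array([ 0.646, -0.152,  0.012]))]
bg hsv [ 34.  16. 194.]
181 257 shank [[198, 201, 246, 246, 232], [191, 198, 246, 246, 233], [202, 215, 245, 246, 234]]
[[0.0071,-0.0243,0.0786],[0.0005,-0.0001,-0.0000] n=1.7 [ 0.472 -0.18   0.12 ] yaw 84.0
```

```bash
python3 -m pendant '[[[0.007,-0.0224,0.05],[0,0,0],0.6],[[0.007,-0.0224,0.079],[0,0,0],0.6],[[0.007,-0.0224,0.079],[0,0,0],0.6],[[0.007,-0.0224,0.079],[0,0,0],0.6]]' 
cat >> items.py <<'E'
def prof(p,X,ang,z,dirs=(-.03,-.015,0,.015,.03),n='',w=.04):
    """profiles across the item at stations along it: prints V and S edges"""
    t=np.radians(ang); u=np.array([np.cos(t),np.sin(t)]); v=np.array([-u[1],u[0]])
    for d in dirs:
        s=np.arange(-w,w,.001); q=np.array([proj(p,np.array([*(np.array(X)+d*u+k*v),z])) for k in s],np.float32)
        L=cv2.remap(p['image'],q[None,:,1],q[None,:,0],cv2.INTER_LINEAR); h=cv2.cvtColor(L,cv2.COLOR_RGB2HSV)[0].astype(int)
        print(d,'V',(h[::2,2]//10).tolist(),'S',(h[::2,1]//10).tolist())
E
python3 - <<'E'
from items import *
p=shot('wrist'); prof(p,(.472,-.180),-6,.01,w=.024)
go([((.472,-.178,.008),84)])
E
```

```text
clock: 28.3
tcp_pos: [0.4723, -0.1789, 0.1205]
eef_rot: [-0.0, 0.053, 0.999, 0.001]
ft_force: [0.5, 0.2, 0.3]
width: 0.0515
grasp_force: 0.0
-0.03 V [18, 18, 18, 18, 18, 18, 18, 18, 18, 18, 21, 23, 24, 24, 23, 24, 20, 16, 19, 18, 18, 19, 19, 18] S [1, 1, 1, 1, 1, 1, 1, 1, 1, 1, 1, 1, 1, 1, 0, 1, 1, 1, 1, 1, 1, 1, 1, 1]
-0.015 V [18, 18, 18, 18, 17, 18, 18, 18, 19, 18, 22, 23, 24, 24, 24, 24, 19, 16, 18, 18, 18, 18, 18, 19] S [1, 1, 1, 1, 1, 1, 1, 1, 1, 1, 1, 1, 0, 0, 1, 1, 1, 1, 1, 1, 1, 1, 1, 1]
0 V [18, 18, 18, 19, 19, 18, 18, 18, 18, 18, 22, 23, 24, 24, 23, 23, 18, 17, 18, 18, 18, 18, 18, 18] S [1, 1, 1, 1, 1, 1, 1, 1, 1, 1, 1, 1, 1, 1, 1, 1, 1, 1, 1, 1, 1, 1, 1, 1]
0.015 V [18, 18, 17, 17, 18, 18, 18, 18, 18, 17, 21, 22, 23, 23, 22, 22, 18, 16, 18, 18, 18, 19, 19, 18] S [1, 1, 1, 1, 1, 1, 1, 1, 1, 1, 1, 1, 1, 1, 1, 1, 1, 1, 1, 1, 1, 1, 1, 1]
0.03 V [18, 18, 18, 18, 18, 17, 14, 14, 14, 14, 16, 18, 18, 18, 18, 18, 15, 14, 14, 14, 14, 14, 14, 14] S [1, 1, 1, 1, 1, 1, 1, 1, 1, 1, 1, 1, 1, 1, 1, 1, 1, 1, 1, 1, 1, 1, 1, 1]
[[0.0014,0.0006,0.1134],[0.0005,0.0002,-0.0002] n=2.3 [ 0.472 -0.178  0.008] yaw 84.0
```

```bash
python3 -m pendant '[[[0,0,0.05],[0,0,0],0.6],[[0,0,0.09],[0,0,0],0.6],[[0,0,0.113],[0,0,0],0.6],[[0,0,0.113],[0,0,0],0.6]]' 60
python3 -m pendant '[[[0,0,0],[0,0,0],0],[[0,0,0],[0,0,0],0],[[0,0,0],[0,0,0],0],[[0,0,0],[0,0,0],0],[[0,0,0],[0,0,0],0]]'
python3 -m pendant '[[[0,0,-0.04],[0,0,0],0],[[0,0,-0.09],[0,0,0],0],[[0,0,-0.14],[0,0,0],0],[[0,0,-0.14],[0,0,0],0],[[0,0,-0.14],[0,0,0],0]]'
python3 - <<'E'
from h import *
go([((.475,.386,.145),91)])
E
```

```text
clock: 28.75
tcp_pos: [0.4718, -0.1781, 0.0061]
eef_rot: [-0.001, 0.053, 0.999, 0.002]
ft_force: [-0.4, -0.1, 0.0]
width: 0.0512
grasp_force: 0.0
clock: 29.25
tcp_pos: [0.4739, -0.1792, 0.0091]
eef_rot: [0.002, 0.053, 0.999, 0.002]
ft_force: [-1.6, 1.1, 10.0]
width: 0.0095
grasp_force: 58.8
clock: 29.75
tcp_pos: [0.4732, -0.1795, 0.149]
eef_rot: [0.002, 0.053, 0.999, 0.002]
ft_force: [-0.9, 0.2, -1.1]
width: 0.0089
grasp_force: 58.6
[[0.0585,0.5624,0.0064],[0.0007,0.0007,-0.0198] n=11.3 [0.475 0.386 0.145] yaw 91.0
```

```bash
python3 - <<'E'
from items import *
p=shot('wrist'); print([(k['bbox'],k['confidence']) for k in spot_in('spanner',p)])
print([proj(p,np.array([.4732+d*.9945,-.1795-d*.1045,.152])).round(0).tolist() for d in (-.0765,0,.0765)])
prof(p,(.4732,-.1795),-6,.155,dirs=(-.07,-.06,-.04,-.03,-.025),w=.02)
E
```

```text
[([252.2, 115.9, 307.0, 363.5], 0.77)]
[[114.0, 280.0], [278.0, 280.0], [384.0, 280.0]]
-0.07 V [18, 18, 19, 18, 19, 24, 24, 24, 8, 8, 8, 8, 14, 24, 24, 24, 19, 19, 19, 18] S [1, 1, 1, 1, 1, 0, 1, 0, 1, 1, 1, 1, 2, 0, 0, 0, 1, 1, 1, 1]
-0.06 V [19, 18, 18, 19, 20, 24, 23, 21, 11, 11, 11, 11, 12, 24, 24, 24, 18, 17, 15, 18] S [1, 1, 1, 1, 1, 0, 1, 1, 2, 1, 2, 1, 2, 1, 0, 0, 1, 1, 1, 1]
-0.04 V [19, 18, 19, 19, 18, 19, 19, 22, 24, 24, 24, 24, 24, 17, 18, 18, 18, 14, 14, 14] S [1, 1, 1, 1, 1, 1, 1, 1, 0, 0, 0, 0, 1, 1, 1, 1, 1, 1, 1, 1]
-0.03 V [18, 18, 18, 18, 18, 18, 19, 22, 23, 23, 23, 23, 23, 17, 19, 18, 18, 14, 14, 14] S [1, 1, 1, 1, 1, 1, 1, 1, 1, 1, 1, 1, 1, 1, 1, 1, 1, 1, 1, 1]
-0.025 V [18, 18, 18, 18, 18, 19, 19, 22, 23, 23, 23, 23, 23, 18, 18, 15, 15, 15, 15, 15] S [1, 1, 1, 1, 1, 1, 1, 1, 1, 1, 1, 1, 1, 1, 1, 1, 1, 1, 1, 1]
```

```bash
python3 -m pendant '[[[0.005,0.05,0],[0,0,0],0],[[0.01,0.1,0],[0,0,0],0],[[0.015,0.15,0],[0,0,0],0],[[0.02,0.2,0],[0,0,0],0],[[0.026,0.25,0],[0,0,0],0]]' >/dev/null
python3 -m pendant '[[[0.005,0.05,0],[0,0,0],0],[[0.01,0.1,0],[0,0,0],0],[[0.015,0.15,0],[0,0,0],0],[[0.02,0.2,0],[0,0,0],0],[[0.026,0.25,0],[0,0,0],0]]' >/dev/null
python3 -m pendant '[[[0.007,0.05,0],[0,0,-0.01],0],[[0.007,0.062,0],[0,0,-0.0195],0],[[0.007,0.062,0],[0,0,-0.0195],0],[[0.007,0.062,0],[0,0,-0.0195],0],[[0.007,0.062,0],[0,0,-0.0195],0]]'
python3 - <<'E'
from h import *
go([((.475,.386,.025),91)])
p=shot('wrist'); r=place_of('pliers',p); print([(k['confidence'],onz(p,k['pixel'],.012).round(3)) for k in r])
E
```

```text
clock: 31.35
tcp_pos: [0.474, 0.3807, 0.1481]
eef_rot: [-0.0, -0.006, 1.0, 0.001]
ft_force: [0.9, -0.2, -1.2]
width: 0.0089
grasp_force: 58.7
[[-0.0011,0.0051,0.1231],[0.0003,-0.0001,-0.0009] n=2.5 [0.475 0.386 0.025] yaw 91.0
[(0.72, array([0.476, 0.43 , 0.012]))]
```

```bash
python3 -m pendant '[[[0,0.004,0.05],[0,0,0],0],[[0,0.004,0.1],[0,0,0],0],[[0,0.004,0.125],[0,0,0],0],[[0,0.004,0.125],[0,0,0],0]]'
python3 -m pendant '[[[0,0,0],[0,0,0],0.32],[[0,0,0],[0,0,0],0.32],[[0,0,0],[0,0,0],0.32],[[0,0,0],[0,0,0],0.32]]'
python3 -m pendant '[[[0,0,-0.05],[0,0,0],0.32],[[0,0,-0.1],[0,0,0],0.32],[[0,0,-0.15],[0,0,0],0.32],[[0,0,-0.18],[0,0,0],0.32],[[0,0,-0.18],[0,0,0],0.32]]'
python3 - <<'E'
from h import *
p=shot('wrist')
for t in ('pliers','spanner','screwdriver'): print(t,[(k['confidence'],onz(p,k['pixel'],.012).round(3)) for k in place_of(t,p)])
go([((.442,.0876,.20),98.2)])
E
```

```text
clock: 31.85
tcp_pos: [0.4715, 0.3844, 0.02]
eef_rot: [-0.002, -0.007, 1.0, -0.001]
ft_force: [1.3, -0.2, 0.1]
width: 0.0088
grasp_force: 58.7
clock: 32.25
tcp_pos: [0.4743, 0.3878, 0.0253]
eef_rot: [0.001, -0.008, 1.0, 0.002]
ft_force: [-0.4, -0.5, -0.3]
width: 0.0272
grasp_force: 0.0
clock: 32.75
tcp_pos: [0.4757, 0.3882, 0.21]
eef_rot: [0.003, -0.008, 1.0, 0.005]
ft_force: [0.5, -0.1, -0.8]
width: 0.0271
grasp_force: 0.0
pliers [(0.8, array([0.474, 0.432, 0.012]))]
spanner [(0.85, array([0.473, 0.384, 0.012]))]
screwdriver [(0.9, array([0.475, 0.094, 0.012]))]
[[0.0356,-0.2982,0.0021],[0.0003,-0.0001,-0.0203] n=6.0 [0.442 0.088 0.2  ] yaw 98.2
```

Now the screwdriver.

```bash
python3 -m pendant '[[[0.005,-0.05,0],[0,0,0],0.65],[[0.01,-0.1,0],[0,0,0],0.65],[[0.02,-0.15,0],[0,0,0],0.65],[[0.03,-0.2,0],[0,0,0],0.65],[[0.0356,-0.25,0],[0,0,0],0.65]]' >/dev/null
python3 -m pendant '[[[0,-0.048,0.02],[0,0,-0.01],0.65],[[0,-0.048,0.06],[0,0,-0.02],0.65],[[0,-0.048,0.08],[0,0,-0.02],0.65],[[0,-0.048,0.08],[0,0,-0.02],0.65],[[0,-0.048,0.08],[0,0,-0.02],0.65]]'
python3 - <<'E'
from items import *
p=shot('wrist'); prof(p,(.442,.0876),8.2,.024,dirs=(-.03,-.015,0,.015),w=.03)
prof(p,(.442,.0876),8.2,.012,dirs=(.06,.09),w=.03)
print([(k['confidence'],onz(p,k['pixel'],.012).round(3)) for k in place_of('screwdriver',p)])
go([((.442,.0876,.01),98.2)])
E
```

```text
clock: 33.95
tcp_pos: [0.4424, 0.091, 0.1227]
eef_rot: [-0.0, -0.07, 0.998, 0.001]
ft_force: [-0.0, -1.0, 0.7]
width: 0.0556
grasp_force: 0.0
-0.03 V [19, 19, 19, 19, 19, 19, 19, 19, 19, 19, 23, 24, 25, 25, 25, 25, 25, 25, 25, 24, 23, 17, 16, 19, 19, 19, 20, 20, 19, 15] S [1, 1, 1, 1, 1, 2, 1, 2, 2, 2, 18, 18, 17, 17, 17, 17, 17, 17, 17, 17, 18, 11, 2, 2, 2, 2, 2, 2, 2, 2]
-0.015 V [19, 19, 19, 19, 19, 20, 20, 20, 20, 20, 23, 24, 25, 25, 25, 25, 25, 25, 25, 24, 23, 16, 18, 20, 20, 20, 19, 19, 20, 20] S [1, 1, 1, 1, 1, 1, 2, 2, 2, 2, 18, 18, 18, 18, 18, 18, 18, 18, 18, 18, 19, 12, 2, 2, 2, 1, 1, 1, 1, 1]
0 V [20, 20, 20, 20, 20, 19, 19, 19, 20, 19, 22, 24, 25, 25, 25, 25, 25, 25, 25, 24, 23, 16, 18, 19, 19, 20, 19, 18, 19, 19] S [1, 1, 1, 1, 2, 2, 2, 2, 2, 4, 18, 18, 18, 18, 18, 18, 18, 18, 18, 18, 18, 11, 2, 2, 2, 2, 2, 2, 2, 1]
0.015 V [19, 19, 20, 20, 20, 20, 19, 20, 20, 19, 22, 24, 24, 24, 24, 24, 24, 24, 24, 24, 22, 17, 19, 20, 20, 20, 20, 20, 19, 19] S [2, 2, 2, 2, 2, 2, 3, 3, 3, 5, 14, 15, 15, 15, 15, 15, 15, 15, 15, 15, 15, 9, 4, 3, 3, 3, 3, 3, 3, 3]
0.06 V [20, 20, 20, 15, 15, 15, 14, 14, 14, 14, 15, 14, 14, 14, 18, 19, 17, 15, 15, 14, 14, 14, 14, 14, 14, 14, 14, 14, 14, 14] S [1, 1, 1, 1, 1, 1, 1, 1, 1, 1, 1, 1, 1, 1, 1, 1, 1, 1, 1, 1, 1, 1, 1, 1, 1, 1, 1, 1, 1, 1]
0.09 V [20, 20, 20, 19, 19, 19, 19, 19, 20, 19, 19, 20, 20, 19, 23, 23, 21, 14, 18, 19, 19, 19, 16, 14, 14, 14, 15, 15, 15, 15] S [1, 1, 1, 1, 1, 1, 1, 1, 1, 1, 1, 1, 1, 1, 1, 1, 1, 1, 1, 1, 1, 1, 1, 1, 1, 1, 1, 1, 1, 1]
[(0.82, array([0.473, 0.093, 0.012])), (0.27, array([0.479, 0.002, 0.012]))]
[[0.0021,-0.0041,0.1137],[0.0005,0.0003,-0.0003] n=2.3 [0.442 0.088 0.01 ] yaw 98.2
```

```bash
python3 -m pendant '[[[0.002,-0.003,0.05],[0,0,0],0.65],[[0.002,-0.003,0.09],[0,0,0],0.65],[[0.002,-0.003,0.114],[0,0,0],0.65],[[0.002,-0.003,0.114],[0,0,0],0.65]]' 60
python3 -m pendant '[[[0,0,0],[0,0,0],0],[[0,0,0],[0,0,0],0],[[0,0,0],[0,0,0],0],[[0,0,0],[0,0,0],0],[[0,0,0],[0,0,0],0]]'
python3 -m pendant '[[[0,0,-0.04],[0,0,0],0],[[0,0,-0.09],[0,0,0],0],[[0,0,-0.14],[0,0,0],0],[[0,0,-0.14],[0,0,0],0],[[0,0,-0.14],[0,0,0],0]]'
python3 - <<'E'
from h import *
go([((.446,.343,.15),91)])
E
```

```text
clock: 34.45
tcp_pos: [0.4398, 0.088, 0.0071]
eef_rot: [-0.002, -0.071, 0.997, 0.001]
ft_force: [-0.3, -0.4, 0.6]
width: 0.0552
grasp_force: 0.0
clock: 34.95
tcp_pos: [0.4428, 0.089, 0.0109]
eef_rot: [0.002, -0.071, 0.998, 0.002]
ft_force: [-1.4, 0.2, 8.3]
width: 0.0225
grasp_force: 59.1
clock: 35.45
tcp_pos: [0.4423, 0.0884, 0.1509]
eef_rot: [0.002, -0.071, 0.998, 0.003]
ft_force: [-0.1, 0.7, -1.5]
width: 0.0221
grasp_force: 59.8
[[-0.0395,0.2515,0.0026],[0.0010,0.0007,0.0197] n=5.1 [0.446 0.343 0.15 ] yaw 91.0
```

```bash
python3 -m pendant '[[[-0.008,0.05,0],[0,0,0.005],0],[[-0.016,0.1,0],[0,0,0.01],0],[[-0.024,0.15,0],[0,0,0.015],0],[[-0.032,0.2,0],[0,0,0.0195],0],[[-0.0395,0.245,0],[0,0,0.0195],0]]' >/dev/null
python3 -m pendant '[[[0,0.005,0],[0,0,0],0],[[0,0.005,0],[0,0,0],0],[[0,0.005,0],[0,0,0],0]]'
python3 - <<'E'
from h import *
go([((.446,.343,.023),91)])
p=shot('wrist')
for t in ('pliers','spanner'): print(t,[(round(k['confidence'],2),onz(p,k['pixel'],.012).round(3)) for k in place_of(t,p)])
E
```

```text
clock: 36.25
tcp_pos: [0.4458, 0.3392, 0.1486]
eef_rot: [-0.0, -0.009, 1.0, 0.001]
ft_force: [-0.0, -1.6, -0.8]
width: 0.0227
grasp_force: 59.7
[[-0.0004,0.0037,0.1256],[0.0002,-0.0001,-0.0000] n=2.5 [0.446 0.343 0.023] yaw 91.0
pliers [(0.74, array([0.474, 0.428, 0.012]))]
spanner [(0.56, array([0.472, 0.384, 0.012]))]
```

```bash
python3 -m pendant '[[[0,0.001,0.05],[0,0,0],0],[[0,0.001,0.1],[0,0,0],0],[[0,0.001,0.125],[0,0,0],0],[[0,0.001,0.125],[0,0,0],0]]'
python3 -m pendant '[[[0,0,0],[0,0,0],0.42],[[0,0,0],[0,0,0],0.42],[[0,0,0],[0,0,0],0.42],[[0,0,0],[0,0,0],0.42]]'
python3 -m pendant '[[[0,0,-0.05],[0,0,0],0.42],[[0,0,-0.1],[0,0,0],0.42],[[0,0,-0.15],[0,0,0],0.42],[[0,0,-0.18],[0,0,0],0.42],[[0,0,-0.18],[0,0,0],0.42]]'
python3 - <<'E'
from h import *
p=shot('wrist')
for t in ('pliers','spanner','screwdriver','stapler'): print(t,[(round(k['confidence'],2),onz(p,k['pixel'],.015).round(3)) for k in place_of(t,p)])
go([((.475,.002,.20),104)])
E
```

```text
clock: 36.8
tcp_pos: [0.4439, 0.3394, 0.0213]
eef_rot: [-0.002, -0.009, 1.0, -0.001]
ft_force: [0.5, -0.4, -0.2]
width: 0.0221
grasp_force: 59.7
clock: 37.2
tcp_pos: [0.4465, 0.343, 0.026]
eef_rot: [0.001, -0.009, 1.0, 0.002]
ft_force: [0.1, -0.2, -0.1]
width: 0.0361
grasp_force: 0.0
clock: 37.7
tcp_pos: [0.4479, 0.3433, 0.2104]
eef_rot: [0.003, -0.009, 1.0, 0.005]
ft_force: [0.3, 0.2, 0.4]
width: 0.0358
grasp_force: 0.0
pliers [(0.75, array([0.473, 0.43 , 0.015]))]
spanner [(0.73, array([0.468, 0.381, 0.015])), (0.53, array([0.642, 0.135, 0.015]))]
screwdriver [(0.83, array([0.477, 0.343, 0.015])), (0.61, array([0.469, 0.388, 0.015]))]
stapler [(0.96, array([0.475, 0.001, 0.015]))]
[[-0.0235,-0.3398,0.0028],[0.0003,-0.0002,-0.0359] n=6.8 [0.475 0.002 0.2  ] yaw 104.0
```

```bash
python3 -m pendant '[[[-0.005,-0.05,0],[0,0,0],0.75],[[-0.01,-0.1,0],[0,0,-0.009],0.75],[[-0.015,-0.15,0],[0,0,-0.018],0.75],[[-0.02,-0.2,0],[0,0,-0.027],0.75],[[-0.0235,-0.25,0],[0,0,-0.036],0.75]]' >/dev/null
python3 -m pendant '[[[0,0,0],[0,0,0],0.75],[[0,0,0],[0,0,0],0.75]]' >/dev/null
python3 - <<'E'
from h import *
go([((.475,.002,.13),104)])
E
```

```text
[[0.0201,-0.0882,0.0728],[0.0005,-0.0001,-0.0004] n=2.3 [0.475 0.002 0.13 ] yaw 104.0
```

```bash
python3 -m pendant '[[[0.02,-0.045,0.02],[0,0,0],0.75],[[0.02,-0.0882,0.05],[0,0,0],0.75],[[0.02,-0.0882,0.073],[0,0,0],0.75],[[0.02,-0.0882,0.073],[0,0,0],0.75],[[0.02,-0.0882,0.073],[0,0,0],0.75]]'
python3 - <<'E'
from items import *
p=shot('wrist'); prof(p,(.475,.002),14,.042,dirs=(-.045,-.02,0,.02),w=.03)
print([(k['confidence'],onz(p,k['pixel'],.021).round(3)) for k in place_of('stapler',p)])
go([((.475,.002,.012),104)])
E
```

```text
clock: 39.15
tcp_pos: [0.4755, 0.0047, 0.1305]
eef_rot: [-0.001, -0.123, 0.992, 0.001]
ft_force: [0.8, 0.4, 0.7]
width: 0.0638
grasp_force: 0.0
-0.045 V [18, 18, 18, 18, 18, 18, 18, 18, 18, 18, 22, 23, 23, 23, 23, 23, 23, 23, 23, 23, 23, 21, 17, 15, 18, 18, 18, 18, 18, 18] S [1, 1, 1, 1, 1, 0, 0, 0, 0, 12, 14, 14, 14, 14, 14, 14, 14, 14, 14, 14, 14, 14, 11, 1, 0, 0, 0, 0, 0, 0]
-0.02 V [18, 18, 17, 18, 18, 18, 18, 18, 18, 18, 22, 24, 23, 23, 23, 23, 23, 23, 23, 23, 23, 21, 15, 14, 17, 18, 18, 18, 18, 18] S [1, 1, 1, 1, 1, 1, 1, 1, 1, 15, 17, 17, 17, 17, 17, 17, 17, 17, 17, 17, 17, 17, 12, 0, 0, 1, 1, 1, 1, 1]
0 V [18, 18, 19, 19, 18, 18, 18, 18, 18, 19, 22, 23, 23, 23, 23, 23, 23, 23, 23, 23, 23, 21, 14, 16, 18, 18, 19, 18, 18, 18] S [1, 1, 1, 1, 0, 0, 0, 0, 0, 15, 16, 16, 16, 16, 16, 17, 17, 17, 17, 17, 17, 17, 8, 0, 0, 1, 1, 1, 1, 1]
0.02 V [18, 19, 19, 19, 19, 18, 18, 18, 17, 19, 22, 23, 23, 23, 23, 23, 23, 22, 23, 22, 22, 20, 15, 16, 18, 18, 18, 18, 18, 17] S [1, 1, 1, 1, 1, 1, 0, 0, 0, 15, 16, 16, 15, 15, 15, 15, 15, 15, 15, 15, 15, 14, 5, 1, 0, 0, 0, 0, 0, 0]
[(0.97, array([0.473, 0.003, 0.021]))]
[[0.0023,-0.0028,0.1195],[0.0005,0.0003,0.0004] n=2.4 [0.475 0.002 0.012] yaw 104.0
```

```bash
python3 -m pendant '[[[0.0023,-0.0018,0.05],[0,0,0],0.75],[[0.0023,-0.0018,0.09],[0,0,0],0.75],[[0.0023,-0.0018,0.119],[0,0,0],0.75],[[0.0023,-0.0018,0.119],[0,0,0],0.75]]' 70
python3 -m pendant '[[[0,0,0],[0,0,0],0],[[0,0,0],[0,0,0],0],[[0,0,0],[0,0,0],0],[[0,0,0],[0,0,0],0],[[0,0,0],[0,0,0],0]]'
python3 -m pendant '[[[0,0,-0.04],[0,0,0],0],[[0,0,-0.09],[0,0,0],0],[[0,0,-0.14],[0,0,0],0],[[0,0,-0.14],[0,0,0],0],[[0,0,-0.14],[0,0,0],0]]'
python3 - <<'E'
from items import *
go([((.464,-.425,.15),90)])
p=shot('wrist')
for t in ('spanner','screwdriver','marker','stapler'): print(t,[(round(k['confidence'],2),onz(p,k['pixel'],.012).round(3)) for k in place_of(t,p)[:2]])
E
```

```text
clock: 39.65
tcp_pos: [0.4721, 0.0022, 0.0095]
eef_rot: [-0.002, -0.123, 0.992, 0.001]
ft_force: [-0.1, 0.3, -0.1]
width: 0.0641
grasp_force: 0.0
clock: 40.15
tcp_pos: [0.4757, 0.0019, 0.0137]
eef_rot: [0.002, -0.122, 0.992, 0.002]
ft_force: [-1.3, 1.2, 9.3]
width: 0.0265
grasp_force: 68.1
clock: 40.65
tcp_pos: [0.4749, 0.0013, 0.1535]
eef_rot: [0.002, -0.122, 0.992, 0.003]
ft_force: [0.0, 0.1, -2.7]
width: 0.0268
grasp_force: 70.3
[[0.1140,-0.4109,0.0008],[0.0009,0.0007,0.0390] n=8.5 [ 0.464 -0.425  0.15 ] yaw 90.0
spanner [(0.71, array([0.472, 0.383, 0.012]))]
screwdriver []
marker [(0.9, array([ 0.468, -0.085,  0.012]))]
stapler [(0.57, array([0.555, 0.023, 0.012]))]
```

```bash
python3 -m pendant '[[[0.012,-0.045,0],[0,0,0],0],[[0.024,-0.09,0],[0,0,0],0],[[0.036,-0.135,0],[0,0,0],0],[[0.048,-0.18,0],[0,0,0],0],[[0.06,-0.225,0],[0,0,0],0]]' >/dev/null
python3 -m pendant '[[[0.013,-0.047,0],[0,0,0.01],0],[[0.026,-0.094,0],[0,0,0.02],0],[[0.04,-0.14,0],[0,0,0.03],0],[[0.054,-0.186,0],[0,0,0.039],0],[[0.054,-0.186,0],[0,0,0.039],0]]' >/dev/null
python3 -m pendant '[[[0,0,0],[0,0,0],0],[[0,0,0],[0,0,0],0],[[0,0,0],[0,0,0],0]]'
python3 - <<'E'
from items import *
go([((.464,-.425,.03),90)])
p=shot('wrist'); hsv=cv2.cvtColor(p['image'],cv2.COLOR_RGB2HSV)
print('tray',[(round(k['confidence'],2),onz(p,k['pixel'],0).round(3)) for k in place_of('tray_desk',p)[:1]])
for x in (.42,.40): # walls across y at rim height
    q=np.array([proj(p,np.array([x,y,.05])) for y in np.arange(-.51,-.26,.005)]).round().astype(int); print(x,[int(hsv[r,c,1]//10) if 0<=r<420 and 0<=c<560 else -1 for r,c in q])
q=np.array([proj(p,np.array([x,-.40,.05])) for x in np.arange(.33,.42,.003)]).round().astype(int); print([int(hsv[r,c,1]//10) for r,c in q])
E
```

```text
clock: 42.2
tcp_pos: [0.4639, -0.4238, 0.1498]
eef_rot: [-0.0, -0.001, 1.0, 0.002]
ft_force: [-0.1, 0.5, -2.3]
width: 0.0269
grasp_force: 70.3
[[-0.0001,-0.0017,0.1198],[0.0007,-0.0000,0.0004] n=2.4 [ 0.464 -0.425  0.03 ] yaw 90.0
tray [(0.73, array([ 0.465, -0.385,  0.   ]))]
0.42 [1, 1, 1, 1, 2, 2, 2, 2, 16, 15, 17, 17, 16, 1, 1, 1, 1, 1, 1, 2, 2, 2, 8, 15, 16, 16, 16, 17, 17, 18, 18, 18, 18, 18, 18, 18, 18, 18, 18, 18, 18, 17, 16, 12, 5, 4, 4, 3, 3, 3]
0.4 [1, 1, 1, 1, 1, 2, 2, 2, 17, 18, 18, 18, 17, 17, 17, 17, 17, 17, 17, 17, 17, 17, 17, 18, 18, 18, 18, 18, 18, 18, 18, 18, 18, 18, 19, 19, 19, 19, 18, 19, 18, 18, 18, 9, 2, 2, 2, 2, 2, 1]
[1, 1, 1, 1, 1, 1, 1, 1, 2, 2, 2, 2, 2, 13, 18, 18, 18, 18, 18, 17, 17, 17, 17, 17, 17, 18, 17, 17, 17, 13]
```

```bash
python3 -m pendant '[[[-0.003,0.003,0.05],[0,0,0],0],[[-0.003,0.003,0.1],[0,0,0],0],[[-0.003,0.003,0.126],[0,0,0],0],[[-0.003,0.003,0.126],[0,0,0],0],[[-0.003,0.003,0.126],[0,0,0],0]]'
python3 -m pendant '[[[0,0,0],[0,0,0],0.47],[[0,0,0],[0,0,0],0.47],[[0,0,0],[0,0,0],0.47],[[0,0,0],[0,0,0],0.47]]'
python3 -m pendant '[[[0,0,-0.05],[0,0,0],0.47],[[0,0,-0.1],[0,0,0],0.47],[[0,0,-0.15],[0,0,0],0.47],[[0,0,-0.18],[0,0,0],0.47],[[0,0,-0.18],[0,0,0],0.47]]'
python3 - <<'E'
from h import *
p=shot('wrist')
for t in ('stapler','marker','screwdriver'): print(t,[(round(k['confidence'],2),onz(p,k['pixel'],.015).round(3)) for k in place_of(t,p)[:2]])
p=shot('top')
for t in ('stapler','marker','screwdriver','spanner','pliers'): print(t,[(round(k['confidence'],2),onz(p,k['pixel'],.015).round(3)) for k in place_of(t,p)[:2]])
go([((.469,-.087,.20),84.5)])
E
```

```text
clock: 42.8
tcp_pos: [0.4664, -0.4218, 0.0247]
eef_rot: [0.0, -0.0, 1.0, 0.001]
ft_force: [0.2, -0.5, -1.7]
width: 0.027
grasp_force: 71.5
clock: 43.2
tcp_pos: [0.4663, -0.4224, 0.0248]
eef_rot: [0.0, 0.0, 1.0, 0.001]
ft_force: [-0.8, -0.5, -0.4]
width: 0.0398
grasp_force: 0.0
clock: 43.7
tcp_pos: [0.4672, -0.4248, 0.2094]
eef_rot: [0.003, 0.0, 1.0, -0.001]
ft_force: [1.0, -0.5, 0.4]
width: 0.0399
grasp_force: 0.0
stapler [(0.91, array([ 0.467, -0.422,  0.015]))]
marker [(0.96, array([ 0.474, -0.096,  0.015]))]
screwdriver [(0.67, array([ 0.47 , -0.425,  0.015]))]
stapler [(0.71, array([ 0.468, -0.428,  0.015])), (0.47, array([0.469, 0.376, 0.015]))]
marker [(0.69, array([ 0.464, -0.096,  0.015]))]
screwdriver [(0.77, array([0.478, 0.328, 0.015]))]
spanner [(0.66, array([0.474, 0.378, 0.015])), (0.36, array([0.478, 0.393, 0.015]))]
pliers [(0.56, array([0.462, 0.426, 0.015]))]
[[-0.0031,0.3356,0.0048],[0.0005,-0.0002,0.0152] n=6.7 [ 0.469 -0.087  0.2  ] yaw 84.5
```

```bash
python3 -m pendant '[[[0,0.05,0],[0,0,0],0.65],[[0,0.1,0],[0,0,0],0.65],[[0,0.15,0],[0,0,0],0.65],[[0,0.2,0],[0,0,0.0075],0.65],[[0,0.25,0],[0,0,0.015],0.65]]' >/dev/null
python3 -m pendant '[[[0,0.04,0.02],[0,0,0],0.65],[[0,0.083,0.06],[0,0,0],0.65],[[0,0.083,0.08],[0,0,0],0.65],[[0,0.083,0.08],[0,0,0],0.65],[[0,0.083,0.08],[0,0,0],0.65]]'
python3 - <<'E'
from items import *
p=shot('wrist'); prof(p,(.469,-.087),-5.5,.018,dirs=(-.05,-.02,0,.02,.04,.05),w=.03)
print([(k['confidence'],onz(p,k['pixel'],.009).round(3)) for k in place_of('marker',p)])
go([((.469,-.087,.009),84.5)])
E
```

```text
clock: 45.2
tcp_pos: [0.4738, -0.0909, 0.1258]
eef_rot: [-0.0, 0.048, 0.999, 0.001]
ft_force: [-0.7, -1.0, 0.3]
width: 0.0555
grasp_force: 0.0
-0.05 V [18, 18, 18, 18, 18, 18, 18, 18, 18, 19, 18, 20, 25, 25, 25, 25, 25, 25, 25, 23, 14, 14, 18, 18, 18, 18, 18, 18, 18, 18] S [1, 1, 1, 1, 1, 1, 1, 1, 1, 1, 1, 2, 1, 0, 0, 0, 0, 0, 0, 2, 1, 1, 1, 1, 1, 1, 1, 1, 1, 1]
-0.02 V [18, 18, 18, 18, 18, 18, 18, 18, 18, 18, 18, 22, 25, 25, 25, 25, 25, 25, 25, 22, 14, 17, 18, 18, 19, 18, 18, 18, 18, 18] S [1, 1, 1, 1, 1, 1, 1, 1, 1, 1, 1, 2, 1, 0, 0, 0, 0, 0, 1, 2, 1, 1, 1, 1, 1, 1, 1, 1, 1, 1]
0 V [18, 18, 18, 18, 18, 18, 18, 18, 19, 19, 18, 22, 25, 25, 25, 25, 25, 25, 25, 21, 14, 16, 18, 18, 18, 18, 18, 18, 18, 18] S [1, 1, 1, 1, 1, 1, 1, 1, 1, 2, 1, 2, 1, 0, 0, 0, 0, 0, 1, 3, 1, 1, 1, 1, 1, 1, 1, 1, 1, 1]
0.02 V [18, 18, 18, 19, 19, 19, 19, 19, 18, 18, 18, 15, 16, 17, 17, 17, 17, 17, 15, 15, 17, 18, 18, 19, 19, 18, 18, 18, 18, 18] S [1, 1, 1, 1, 2, 2, 2, 2, 2, 2, 2, 6, 6, 6, 6, 6, 6, 6, 6, 4, 2, 2, 2, 2, 2, 2, 1, 1, 2, 2]
0.04 V [18, 18, 18, 18, 18, 18, 16, 14, 14, 14, 14, 14, 16, 16, 16, 16, 16, 16, 15, 13, 14, 14, 14, 14, 14, 14, 14, 14, 14, 14] S [1, 1, 1, 1, 1, 1, 1, 1, 1, 1, 2, 11, 12, 12, 12, 12, 12, 12, 11, 8, 2, 1, 1, 1, 1, 1, 1, 1, 2, 1]
0.05 V [18, 18, 17, 18, 18, 18, 17, 13, 13, 14, 13, 14, 15, 16, 16, 16, 16, 16, 15, 13, 14, 14, 14, 13, 13, 13, 13, 14, 14, 14] S [1, 1, 1, 1, 1, 1, 1, 1, 1, 1, 2, 13, 13, 13, 13, 13, 13, 13, 13, 6, 1, 1, 1, 1, 1, 1, 1, 1, 1, 1]
[(0.94, array([ 0.471, -0.086,  0.009]))]
[[0.0063,0.0034,0.1177],[0.0005,0.0003,-0.0001] n=2.4 [ 0.469 -0.087  0.009] yaw 84.5
```

```bash
python3 -m pendant '[[[0.005,0.0034,0.05],[0,0,0],0.65],[[0.005,0.0034,0.09],[0,0,0],0.65],[[0.005,0.0034,0.117],[0,0,0],0.65],[[0.005,0.0034,0.117],[0,0,0],0.65]]' 60
python3 -m pendant '[[[0,0,0],[0,0,0],0],[[0,0,0],[0,0,0],0],[[0,0,0],[0,0,0],0],[[0,0,0],[0,0,0],0],[[0,0,0],[0,0,0],0]]'
python3 -m pendant '[[[0,0,-0.04],[0,0,0],0],[[0,0,-0.09],[0,0,0],0],[[0,0,-0.14],[0,0,0],0],[[0,0,-0.14],[0,0,0],0],[[0,0,-0.14],[0,0,0],0]]'
python3 - <<'E'
from items import *
go([((.467,-.343,.15),90)])
E
```

```text
clock: 45.7
tcp_pos: [0.4677, -0.0866, 0.0067]
eef_rot: [-0.002, 0.048, 0.999, 0.001]
ft_force: [-0.1, -0.6, 0.1]
width: 0.0558
grasp_force: 0.0
clock: 46.2
tcp_pos: [0.4709, -0.0858, 0.0104]
eef_rot: [0.002, 0.047, 0.999, 0.002]
ft_force: [-2.5, -0.3, 12.6]
width: 0.016
grasp_force: 58.6
clock: 46.7
tcp_pos: [0.4705, -0.0857, 0.1503]
eef_rot: [0.002, 0.047, 0.999, 0.003]
ft_force: [-0.8, 0.6, -0.2]
width: 0.016
grasp_force: 59.6
[[-0.0207,-0.2564,-0.0011],[0.0009,0.0007,-0.0150] n=5.1 [ 0.467 -0.343  0.15 ] yaw 90.0
```

```bash
python3 -m pendant '[[[-0.004,-0.05,0],[0,0,-0.003],0],[[-0.008,-0.1,0],[0,0,-0.006],0],[[-0.012,-0.15,0],[0,0,-0.01],0],[[-0.016,-0.2,0],[0,0,-0.015],0],[[-0.0207,-0.247,0],[0,0,-0.015],0]]' >/dev/null
python3 -m pendant '[[[0,-0.009,0],[0,0,0],0],[[0,-0.009,0],[0,0,0],0],[[0,-0.009,0],[0,0,0],0]]'
python3 - <<'E'
from items import *
go([((.467,-.343,.023),90)])
p=shot('wrist')
for t in ('stapler','marker'): print(t,[(round(k['confidence'],2),onz(p,k['pixel'],.015).round(3)) for k in place_of(t,p)[:2]])
E
```

```text
clock: 47.5
tcp_pos: [0.4662, -0.3418, 0.1466]
eef_rot: [-0.001, 0.0, 1.0, 0.002]
ft_force: [-0.0, 0.5, -0.9]
width: 0.016
grasp_force: 59.6
[[-0.0010,-0.0017,0.1236],[0.0007,-0.0002,-0.0000] n=2.5 [ 0.467 -0.343  0.023] yaw 90.0
stapler [(0.7, array([ 0.436, -0.437,  0.015]))]
marker [(0.55, array([ 0.532, -0.343,  0.015]))]
```

```bash
python3 -m pendant '[[[0,-0.001,0.05],[0,0,0],0],[[0,-0.001,0.1],[0,0,0],0],[[0,-0.001,0.124],[0,0,0],0],[[0,-0.001,0.124],[0,0,0],0],[[0,-0.001,0.124],[0,0,0],0]]'
python3 -m pendant '[[[0,0,0],[0,0,0],0.35],[[0,0,0],[0,0,0],0.35],[[0,0,0],[0,0,0],0.35],[[0,0,0],[0,0,0],0.35]]'
python3 -m pendant '[[[0,0,-0.05],[0,0,0],0.35],[[0,0,-0.1],[0,0,0],0.35],[[0,0,-0.15],[0,0,0],0.35],[[0.02,0.04,-0.18],[0,0,0],0.35],[[0.04,0.09,-0.18],[0,0,0],0.35]]'
python3 -m pendant '[[[0,0.05,0],[0,0,0],0.35],[[0,0.1,0],[0,0,0],0.35],[[0,0.15,0],[0,0,0],0.35],[[0,0.2,0],[0,0,0],0.35],[[0,0.25,0],[0,0,0],0.35]]'
python3 - <<'E'
from h import *
p=shot('wrist'); q=shot('top')
for t in ('stapler','marker','screwdriver','spanner','pliers'): print(t,[[(round(k['confidence'],2),onz(s,k['pixel'],.015).round(3).tolist()) for k in place_of(t,s)[:1]] for s in (p,q)])
s=shot('side')
A=np.vstack([cv2.resize(q['image'][165:310,90:460],(555,218)),cv2.resize(p['image'],(555,380))]); B=s['image'][:,180:420]; B=np.vstack([B,np.zeros((178,240,3),np.uint8)])
cv2.imwrite('pics/fin.png',np.hstack([A,B])[:,:,::-1])
E
```

```text
clock: 48.15
tcp_pos: [0.4671, -0.3431, 0.0244]
eef_rot: [0.0, -0.0, 1.0, 0.001]
ft_force: [0.7, -0.3, -0.1]
width: 0.0157
grasp_force: 59.5
clock: 48.55
tcp_pos: [0.4669, -0.3437, 0.0242]
eef_rot: [0.001, 0.0, 1.0, 0.001]
ft_force: [-0.7, -0.9, 0.8]
width: 0.0302
grasp_force: 0.0
clock: 49.05
tcp_pos: [0.4312, -0.2673, 0.2068]
eef_rot: [0.002, 0.003, 1.0, -0.0]
ft_force: [-0.1, 1.5, 1.9]
width: 0.0299
grasp_force: 0.0
clock: 49.55
tcp_pos: [0.4307, -0.0127, 0.2052]
eef_rot: [0.001, 0.001, 1.0, 0.002]
ft_force: [1.6, 1.3, 0.1]
width: 0.03
grasp_force: 0.0
stapler [[], [(0.7, [0.432, -0.434, 0.015])]]
marker [[], []]
screwdriver [[(0.92, [0.482, 0.348, 0.015])], [(0.55, [0.483, 0.335, 0.015])]]
spanner [[(0.68, [0.47, 0.371, 0.015])], [(0.84, [0.472, 0.376, 0.015])]]
pliers [[], [(0.81, [0.463, 0.424, 0.015])]]
```

View pics/fin.png

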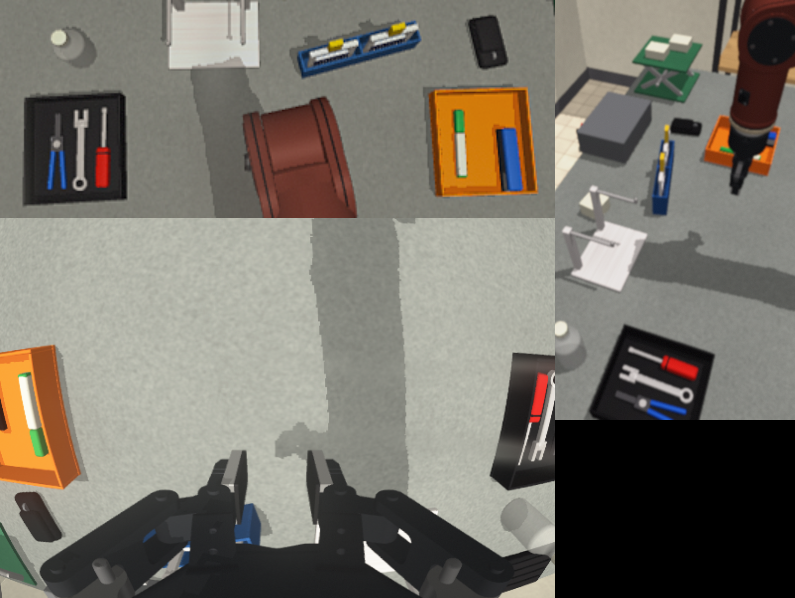

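```bash
python3 -m pendant '[[[0,-0.05,0],[0,0,0],0.5],[[0,-0.1,0],[0,0,0],0.5],[[0,-0.15,0],[0,0,0],0.5],[[0,-0.2,0],[0,0,0],0.5],[[0,-0.25,0],[0,0,0],0.5]]' >/dev/null
python3 -m pendant '[[[-0.02,-0.05,0],[0,0,0],0.5],[[-0.03,-0.1,0],[0,0,0],0.5],[[-0.03,-0.15,0],[0,0,0],0.5],[[-0.03,-0.15,0],[0,0,0],0.5],[[-0.03,-0.15,0],[0,0,0],0.5]]'
python3 - <<'E'
from items import *
import pickle
p=shot('wrist'); pickle.dump(p,open('w6.pkl','wb'))
for t in ('stapler','marker'): print(t,[(round(k['confidence'],2),np.round(k['pixel']),onz(p,k['pixel'],.026).round(3)) for k in place_of(t,p)[:1]])
hsv=cv2.cvtColor(p['image'],cv2.COLOR_RGB2HSV)
m=cv2.inRange(hsv,(100,100,60),(130,255,255)); m[300:]=0
n,l,st,c=cv2.connectedComponentsWithStats(m); i=1+np.argmax(st[1:,4]); print(st[i])
pt=np.argwhere(l==i)
for z in (.047,):
    w=np.array([onz(p,k,z)[:2] for k in pt])*1000; r=cv2.minAreaRect(w.astype(np.float32)); print(z,r,cv2.boxPoints(r).round(0).tolist())
def line(a,b,z,n=40):
    q=np.array([proj(p,np.array([*(np.array(a)+(np.array(b)-a)*k/n),z])) for k in range(n+1)]).round().astype(int); print([int(hsv[r,c,0]) for r,c in q],[int(hsv[r,c,1]//10) for r,c in q],[int(hsv[r,c,2]//10) for r,c in q])
for y in (-.45,-.39,-.33): line((.345,y),(.405,y),.05,30)
E
```

```text
clock: 51.2
tcp_pos: [0.4584, -0.4194, 0.2028]
eef_rot: [-0.001, 0.003, 1.0, -0.0]
ft_force: [-0.4, -0.0, 0.9]
width: 0.0427
grasp_force: 0.0
stapler [(0.83, array([164., 265.]), array([ 0.432, -0.434,  0.026]))]
marker [(0.91, array([196., 349.]), array([ 0.465, -0.348,  0.026]))]
[ 249  107   31  118 3131]
0.047 ((431.26849365234375, -433.4669494628906), (111.75586700439453, 26.187238693237305), 0.8358121514320374) [[375.0, -421.0], [376.0, -447.0], [487.0, -446.0], [487.0, -420.0]]
[28, 28, 28, 28, 30, 30, 25, 28, 23, 28, 23, 22, 12, 19, 14, 12, 12, 12, 12, 12, 14, 19, 19, 19, 19, 19, 19, 19, 19, 19, 19] [1, 1, 1, 1, 1, 1, 1, 1, 1, 1, 1, 2, 10, 16, 18, 17, 17, 17, 17, 17, 17, 16, 16, 16, 16, 16, 16, 16, 16, 16, 16] [18, 18, 17, 17, 18, 18, 18, 17, 18, 18, 18, 18, 21, 25, 25, 24, 24, 24, 24, 24, 24, 25, 25, 25, 25, 25, 25, 25, 25, 25, 25]
[26, 28, 28, 24, 26, 24, 23, 23, 21, 22, 23, 21, 12, 17, 10, 13, 13, 13, 13, 13, 13, 19, 19, 19, 19, 19, 19, 19, 19, 19, 19] [1, 1, 1, 2, 2, 2, 2, 2, 2, 2, 2, 2, 12, 18, 18, 18, 18, 18, 18, 18, 18, 17, 17, 17, 17, 17, 17, 17, 17, 17, 17] [18, 19, 19, 17, 18, 18, 18, 18, 18, 19, 19, 18, 20, 25, 21, 24, 24, 24, 24, 24, 24, 25, 25, 25, 25, 25, 25, 25, 25, 25, 25]
[28, 28, 24, 23, 21, 24, 20, 22, 21, 20, 18, 18, 17, 17, 10, 12, 12, 13, 13, 12, 16, 17, 17, 17, 18, 18, 18, 18, 18, 18, 18] [2, 2, 2, 2, 2, 2, 2, 2, 2, 2, 3, 3, 18, 18, 18, 18, 18, 18, 18, 18, 18, 18, 18, 18, 18, 18, 18, 18, 18, 18, 18] [18, 18, 18, 18, 18, 18, 18, 18, 18, 18, 18, 18, 25, 25, 19, 24, 24, 24, 24, 24, 25, 25, 25, 25, 25, 25, 25, 25, 25, 25, 25]
```

```bash
python3 -c "
from bench import *
print(sign_off())"
```

```text
the job is handed in; nothing more can be done
None
```

The job is handed in: both carriers stand upright in the blue box, the three tools are in the black tray, and the marker and stapler are in the orange tray. The stapler shifted after I placed it and now lies against the tray's near wall; it measured flat and inside, so I left it there, with the bystanders not touched.

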